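# Lock a well plate into the shaker with the square T-key

### The arm

A 6-joint arm with a two-finger parallel gripper is mounted at the origin on the work surface. World frame = base frame: x ahead of the robot, y to its left, z up, the work surface at z = 0. Lengths are in m, angles in rad, forces in N, time in s.
With the tool pointing down it reaches from about 0.425 to 0.95 m from the base axis. Payload 14.7 kg.
Tool frame: the origin (TCP) lies midway between the tips of the shut fingers; the grasp point (between the pads) lies 19 mm behind it; y points along the fingers, x is the direction in which the jaws open and shut, and the axes are right-handed (so a half turn about y gives the same grasp; the last joint's range is limited). The gripper opens to 85 mm and grips with 20 to 120 N. Pads are 22 mm wide; open, the fingers measure 114 mm over their backs; the gripper's body (76 mm by 85 mm) begins 54 mm behind the grasp point. The pads swing forward as they close: fully open they stand 13 mm farther back than shut.
Start: joints at [-1.26, 0.48, 1.596, -0, 1.065, -0.047], TCP at [0.228, -0.609, 0.231] pointing down, gripper open.
Joint ranges: [-2.75, 2.75], [-0.82, 2.05], [0.23, 2.67], [-1.56, 4.7], [0.09, 2.69], [-2.92, 2.92]. Speed limits (rad/s): [1.89, 1.89, 2.39, 3.01, 3.01, 3.01].

### API

Orientations are given as a unit quaternion [x, y, z, w].
In Python, from rig import state, get_image, get_calibration, hand_in, boxes_of gives the robot as it stands.
- The arm moves only by the tool step_arm, never from a script. Its argument "increments" is a list of rows, each an object with "grip": the gripper's target within -1 to 1 (fully open at 1, half-way at 0, shut at -1); "translation": the shift along the world's x, y, z in mm, a list of three; "roll": the turn about the world's z in rad. In form: [{"grip": grip, "translation": [x, y, z], "roll": roll}, ...]. A call has 1 to 8 rows; each row is the pose to reach, as a shift and turn from the pose measured when the call began; what a row does not reach only later rows make up. A row lasts 1/10 s, in which the tool goes at most 50 mm and 8.59 degrees, less where a joint would pass 70% of its speed; a pose out of reach is approached as far as the arm can. A call with a gripper value outside its range is refused whole. The fingers move at their own pace and stop on an object; "newtons" is the grip in N (left out, the last holds). Time passes only in rows, so rows that repeat a pose let the fingers close. It gives the time, the measured TCP pose, the force and the opening at its end, in the units of the state.
- state(): the state, without advancing time (a new reading comes with each control period).
- get_image(name): name is "scene" or "top" or "wrist"; returns the picture (480x640x3 uint8, red, green, blue); there is no depth.
- get_calibration(name): a dict with "fx", "fy", "cx", "cy" (pixels), "k1" (the pictures are not rectified: a ray, as slopes to the right and down, at radius r is drawn at 1 + k1 r^2 times it, then the intrinsics apply), "rvec" (rotation vector, rad) and "tvec" (3), from world to camera coordinates, as OpenCV has them. Camera axes: x right, y down, z forward; pixel columns grow to the right and rows downward; lengths in m; the calibration is good to about 2 mm. A picture is of the moment at which its call begins: read the wrist's pose just before it. get_calibration takes no time and is no camera call; for the wrist camera it gives the pose at the moment of the call.
- hand_in(): hands the job in, once; it reports no verdict.
Trained networks look in the newest picture that a camera, given by its name, has taken for a name from the list of things; names that differ only in an ending like _2 or _b are one class to them, and where a whole thing is asked for, a point or a joint stands for the part that bears it (a point fixed in the world has none). Each returns a list of dicts, best first, with "score" (0 to 1); they miss things now and then, are a little off and sometimes report something else, mostly with a low value. They report only what shows in the picture. A call takes as long as a camera call. They do not tell look-alikes from the thing itself.
- boxes_of(camera, thing): "extent" ([left, top, width, height] in pixels, round what is visible of it).
The state is a dict: "t": time; "joint_positions": joint angles; "joint_vel": joint speeds; "tau": joint torques, N m; "position": TCP position; "eef_rot": TCP orientation; "ft_force": force on the tool from outside, world axes, zero at the start; "torque": the same for the moment, N m; "gripper_width": finger opening in m.
Only numpy, scipy, OpenCV 4.12 (cv2) and the standard library are available. Lean on these libraries where they do the work, as an engineer would, in place of code of your own. Each camera call takes 0.05 s, during which the arm holds its last target.

### The job

Secure the lidded well plate in the shaker: first press the plate straight down until it sits fully home in its nest, with the clamp still open, and only then swing the hinged clamp shut over it. Fit the T-key down the clamp's bore into the sunken screw and turn it clockwise until it is tight, then stand the key upright back in its holder. Leave the other things on the bench where they are.

Things in the scene. Friction and masses are not known exactly. Their poses are not given: they have to be found in the camera images.
- shaker: White plate shaker, 170 x 250 mm, 40 mm high, fixed to the bench. Origin: on the bench straight below the nest's centre. Its y axis runs along the clamp and the plate's long side, from the clamp's hinge (y = -85 mm) to its screw (y = +85 mm when shut); z up. Four dark steel corners, tops 62 mm above the bench, guide the plate.
- nest_floor (a point): Centre of the nest, at the height (46 mm over the bench) where the plate's underside lies when the plate is fully home.
- plate_top (a point): Centre of the top of the lidded black twelve-well plate in the nest: 85 x 127 mm, 22 mm high, 0.12 kg. It starts level, 5 to 9 mm too high, on a stiff tray that slides down under 5 to 8 N, stays where left, and stops hard when the plate is home, its top then 22 mm over nest_floor (68 mm over the bench). A press of 12 to 20 N near the middle is safe.
- clamp (a joint): Angle of the aluminium hinged clamp: 0 = shut, level over the plate; 1.5 to 1.75 at the start, standing up on the hinge side. Stiff (0.22 N m): it stands when nearly upright; below about 0.8 rad it falls shut by itself. Flat bar 30 mm wide, 10 mm thick, 233 mm from hinge to free end. Shut, its underside is 2 mm over a plate that is home.
- clamp_pivot (a point): On the clamp's hinge axis, mid-width, 75 mm over the bench. The axis runs along the shaker's x; the clamp opens from +y upwards. Bar's middle plane passes through it.
- clamp_tab (a point): On the clamp's outer face (on top when shut), on the free tab beyond the boss: 212 mm from the hinge axis along the bar, 5 mm off its middle plane. The tab, from 190 to 233 mm, is the place to push. The round boss (39 mm wide, 150 to 190 mm) stands 40 mm proud of that face. This point's y runs along the bar away from the hinge, its z out of that face.
- screw_mouth (a point): Centre of the mouth of the screw's square socket (18.2 mm wide, 20 mm deep), 170 mm from the hinge; clamp shut: 96 mm over the bench, 24 mm down the boss's 27 mm wide bore (boss top 120 mm). z points out of the bore. The square's angle varies and is not given here; look, or turn the key under light pressure until it drops in (within a quarter turn; play about 8 degrees each way).
- bolt (a joint): How far (m) the screw has driven the locking bolt down out of the clamp, 4 mm for each radian of clockwise turning (seen from above). The start varies between 2.8 and 5.2 mm; tight at the screw's hard stop at 8.8 mm. The screw turns with about 0.15 N m, by 0.9 to 1.5 rad in all, and stays where it is left. At the stop 0.3 N m is ample; beyond about 0.6 N m the key slips over and jams.
- key_bar (a point): Centre of the T-key's crossbar, the part to grip: black, 90 mm long (this point's x), 14 mm thick (y), 18 mm high (z), 104 mm above the key's tip. Steel key, 0.14 to 0.24 kg, 113 mm high, upright in its holder at the start. A flange 42 mm wide, its underside 62 mm above the tip, rests on the holder's rim; 28 mm of free 16 mm shaft between flange and bar.
- key_tip (a point): Lower end of the T-key, on its axis. The first 10 mm are a round pilot, 17 mm wide, tapered over 8 mm (8 mm wide at the end); then a 16 mm square (10 to 27 mm above the tip, sides parallel to the crossbar's x and y), then a 22 mm round shaft to the flange. Fully in the socket, the tip is 20 mm below screw_mouth. It sticks when drawn out under torque or side load: ease it back first.
- holder_mouth (a point): Centre of the rim of the key's holder, a grey upright tube 68 mm wide and 65 mm high with a foot, fixed to the bench; its round bore is 29 mm wide and 63 mm deep. The key stands in it with its flange on the rim and its tip 62 mm below this point.
- dishes_mid (a point): Stack of three closed clear dishes, 90 mm wide, 42 mm high; a bystander, given at its centre.
- dish_mid (a point): Single closed dish, 90 mm wide, 14 mm high; bystander.
- flask_mid (a point): Conical glass flask, 82 mm wide, 140 mm high; bystander, given 50 mm up.
- plate2_mid (a point): A second well plate of the same kind, lying on the bench; bystander, leave it.
- beaker_mid (a point): Glass beaker 70 mm wide, 90 mm high; bystander.
- slidebox_mid (a point): Flat blue slide box, 70 x 130 x 32 mm; bystander.
- bottle_mid (a point): Glass bottle, 72 mm wide, 150 mm high; bystander, given 70 mm up.
There are look-alikes about, which are no part of the job. There is more than one size of the part that bears key_bar; the job needs the larger.

How it is judged:
By the outcome, as a careful person would: the job done as asked, in the order asked, and still so for the second after the job is handed in, with the robot touching nothing.
It also fails if it takes over 72 s, if anything falls off the work surface, if the arm or the gripper's body presses on something with over 40 N, if the wrist force passes 120 N, or if a joint passes its speed limit or range.

## Working session

There is one attempt and no reset: what is moved stays moved. The work goes in short steps, Python scripts to look and compute and a tool call to move; the robot and the scene stay as the last step left them, time stands still between calls to the robot, and variables do not carry over. Pictures are saved under pics/ and viewed, and the job is handed in when it is done.

Besides the shell and the picture viewer there is one more tool, called as name(argument=value, ...) on one line, values as JSON. step_arm: Moves the arm, as the interface text tells. Its arguments: {"type":"object","properties":{"increments":{"type":"array","items":{"type":"object","properties":{"grip":{"type":"number"},"translation":{"type":"array","items":{"type":"number"}},"roll":{"type":"number"}}}},"newtons":{"type":"number"}},"required":["increments"]}

```bash
ls; mkdir -p pics
cat > h.py <<'E'
import numpy as np, cv2
from rig import state, get_image, get_calibration, boxes_of
def snap(name,fn):
    im=get_image(name); cv2.imwrite('pics/'+fn+'.png',im[:,:,::-1]); return im
def cam(name):
    c=get_calibration(name); R=cv2.Rodrigues(np.array(c['rvec'],float))[0]; return c,R,np.array(c['tvec'],float).ravel()
def ray(name,u,v,C=None):
    c,R,t=C or cam(name)
    x=(u-c['cx'])/c['fx'];y=(v-c['cy'])/c['fy']
    xd,yd=x,y
    for _ in range(20):
        r2=x*x+y*y; x=xd/(1+c['k1']*r2); y=yd/(1+c['k1']*r2)
    d=R.T@np.array([x,y,1.]); return -R.T@t,d
def atz(name,u,v,z,C=None):
    o,d=ray(name,u,v,C); return o+d*(z-o[2])/d[2]
def proj(name,P,C=None):
    c,R,t=C or cam(name); p=R@np.asarray(P,float)+t; x,y=p[0]/p[2],p[1]/p[2]; f=1+c['k1']*(x*x+y*y)
    return np.array([c['fx']*x*f+c['cx'],c['fy']*y*f+c['cy']])
def tri(obs):
    A=np.zeros((3,3));b=np.zeros(3)
    for o,d in obs:
        d=d/np.linalg.norm(d);M=np.eye(3)-np.outer(d,d);A+=M;b+=M@o
    X=np.linalg.solve(A,b); return X,[np.linalg.norm(np.cross(X-o,d/np.linalg.norm(d))) for o,d in obs]
E
python3 - <<'E'
from h import *
for n in ['scene','top','wrist']:
    snap(n,n+'0'); c,R,t=cam(n); print(n,c['fx'],c['k1'],-R.T@t,R[2])
for n in ['scene','top']:
  for th in ['key_bar','clamp','holder_mouth','shaker','plate_top']:
    for b in boxes_of(n,th)[:4]: print(n,th,np.round(b['extent']),round(b['score'],2))
print(state())
E
```

```text
pics
scene 456.9679933194508 0.008323911563671078 [1.01672053 0.80796899 0.83806054] [-0.38862754 -0.69122867 -0.60923851]
top 458.42766163982384 -0.11653274640348828 [ 0.46768049 -0.01057068  1.33463803] [ 0.06916386 -0.01276046 -0.9975237 ]
wrist 347.9510883654954 -0.02965736334699789 [ 0.30166079 -0.58228102  0.37487196] [-0.28457795 -0.10630995 -0.95274004]
scene key_bar [392. 273.  34.  31.] 0.89
scene key_bar [428. 264.  19.  30.] 0.51
scene key_bar [214. 192.  23.  31.] 0.16
scene clamp [272. 134.  23.  81.] 0.86
scene holder_mouth [386. 291.  34.  37.] 0.73
scene holder_mouth [212. 190.  24.  35.] 0.38
scene holder_mouth [236. 275.  40.  50.] 0.17
scene shaker [265. 136.  92. 148.] 0.87
scene plate_top [283. 211.  51.  37.] 0.69
top key_bar [219. 252.  15.  34.] 0.72
top key_bar [328. 227.  48.  33.] 0.66
top key_bar [388. 222.  30.  24.] 0.55
top key_bar [229. 304.  17.  13.] 0.43
top clamp [385. 223.  34.  24.] 0.71
top holder_mouth [217. 254.  29.  30.] 0.72
top shaker [304. 207. 114.  69.] 0.65
top shaker [385. 226.  34.  20.] 0.19
top plate_top [330. 224.  46.  38.] 0.91
{'t': 0.65, 'joint_positions': array([-1.25961637e+00,  4.80163484e-01,  1.59630220e+00, -1.98571432e-05,
        1.06506615e+00, -4.66087131e-02]), 'joint_vel': array([-0.00060532, -0.00198115, -0.0013282 ,  0.00157886,  0.0013264 ,
       -0.00123524]), 'tau': array([ 6.17713140e-04, -9.50169826e+01, -4.30554450e+01, -5.20869471e-04,
        9.39097408e-04, -5.78213053e-05]), 'position': array([ 0.22764325, -0.60884244,  0.23131944]), 'eef_rot': array([ 0.58101123, -0.40303355,  0.40306024, -0.58097534]), 'ft_force': array([-0.46405157,  0.49795513,  0.60689509]), 'torque': array([ 0.0260747 , -0.00688793,  0.02339382]), 'gripper_width': 0.08552685102674343}
```

View pics/scene0.png

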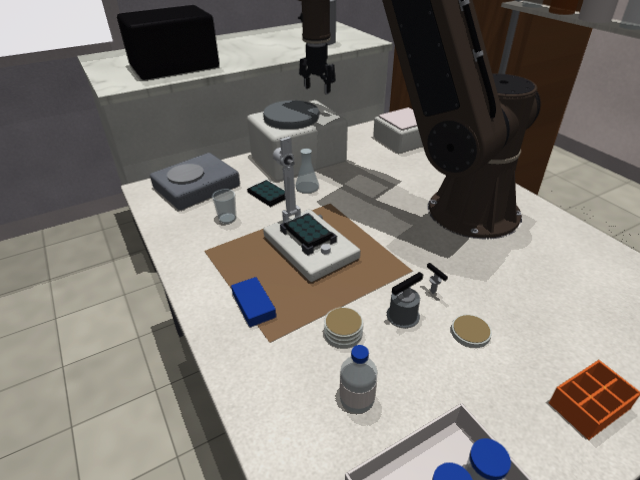

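View pics/top0.png

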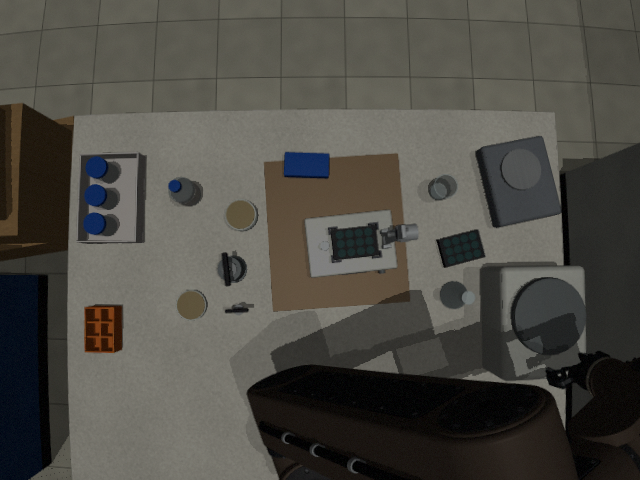

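Run:
```python
import cv2
a=cv2.imread('pics/scene0.png');b=cv2.imread('pics/top0.png')
cv2.imwrite('pics/cs.png',cv2.resize(a[120:340,190:460],None,fx=2.7,fy=2.7,interpolation=2))
cv2.imwrite('pics/ct.png',cv2.resize(b[180:350,190:440],None,fx=3.2,fy=3.2,interpolation=2))
```

```text
(no output)
```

View pics/cs.png

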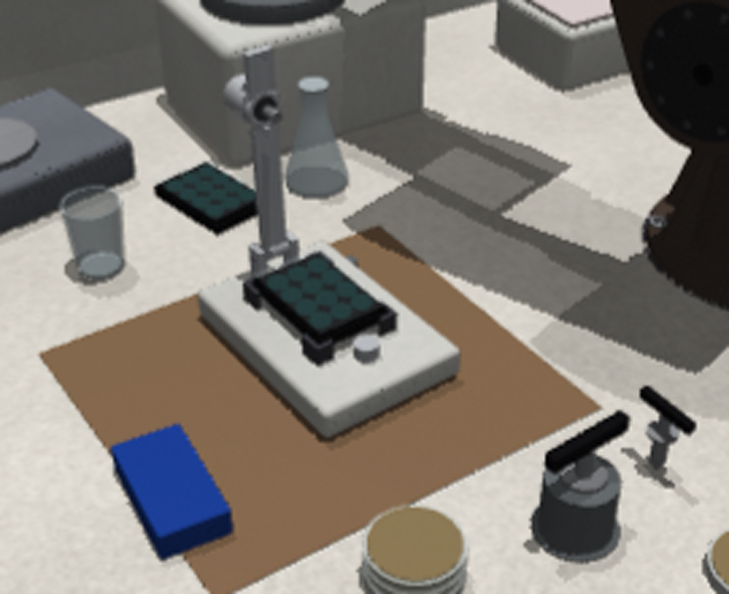

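View pics/ct.png

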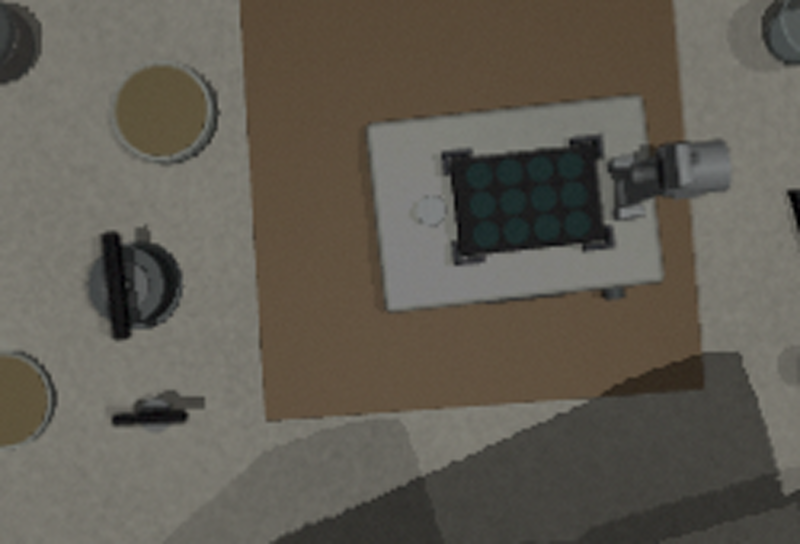

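View pics/wrist0.png

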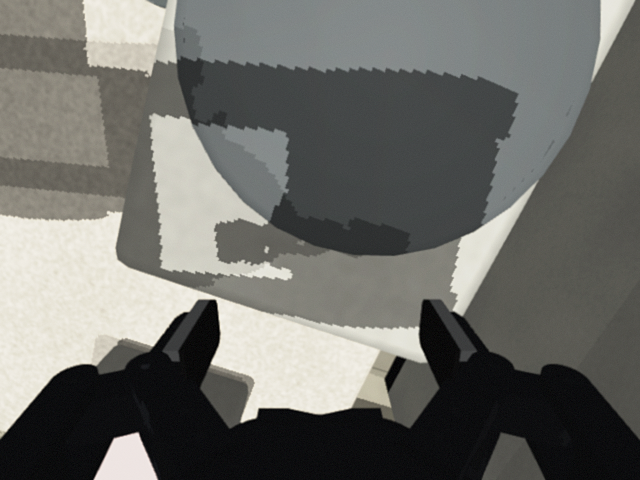

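Run:
```python
from h import *
import cv2
from scipy.spatial.transform import Rotation as Ro
print(Ro.from_quat(state()['eef_rot']).as_matrix().round(3))
b=cv2.imread('pics/top0.png');a=cv2.imread('pics/scene0.png')
cv2.imwrite('pics/ct1.png',cv2.resize(b[200:290,300:420],None,fx=6.5,fy=6.5,interpolation=2))
cv2.imwrite('pics/ct2.png',cv2.resize(b[235:325,200:280],None,fx=6.5,fy=6.5,interpolation=2))
cv2.imwrite('pics/cs1.png',cv2.resize(a[125:285,255:370],None,fx=3.7,fy=3.7,interpolation=2))
cv2.imwrite('pics/cs2.png',cv2.resize(a[255:340,375:460],None,fx=7,fy=7,interpolation=2))
```

```text
[[ 0.35   0.     0.937]
 [-0.937 -0.     0.35 ]
 [ 0.    -1.    -0.   ]]
```

View pics/ct1.png

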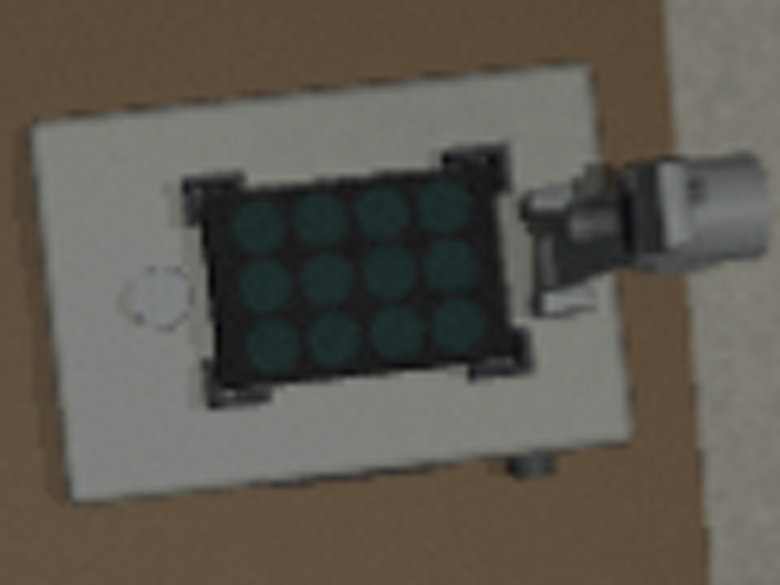

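View pics/ct2.png

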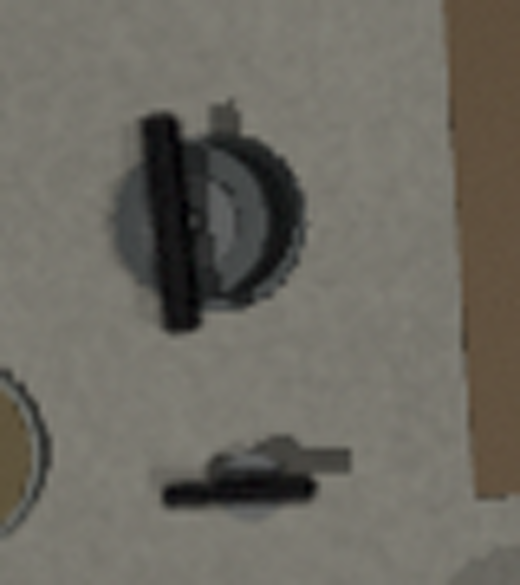

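View pics/cs1.png

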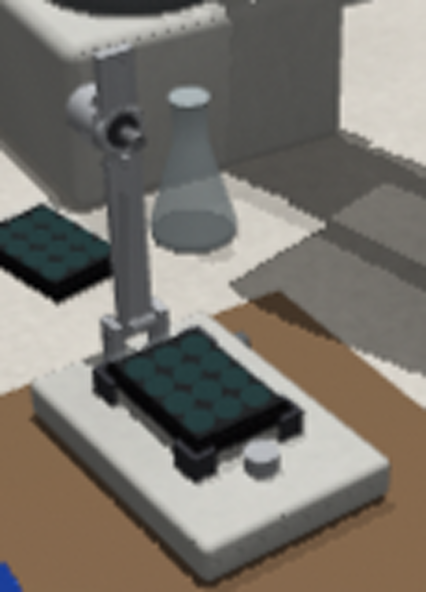

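View pics/cs2.png

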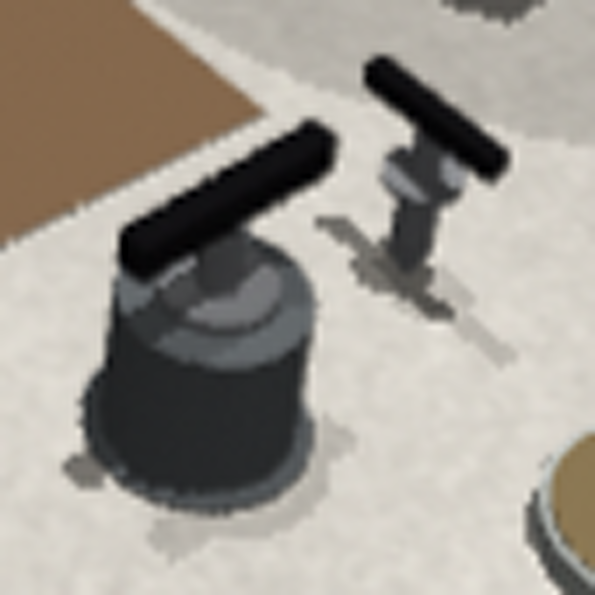

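Run:
```python
from h import *
C=cam('top');CS=cam('scene')
P=[atz('top',300+u/6.5,200+v/6.5,0.04,C) for u,v in [(33,122),(590,66),(632,440),(72,502)]]
P=np.array(P);print(P.round(4)); print('mid',P.mean(0).round(4),'sides',[np.linalg.norm(P[i]-P[i-1]).round(4) for i in range(4)])
for i,j in [(1,0),(2,3)]:
    d=P[j]-P[i]; print('yaw of y axis deg from +y',np.degrees(np.arctan2(-d[0],d[1])))
for i,j in [(3,0),(2,1)]:
    d=P[j]-P[i]; print('xaxis',np.degrees(np.arctan2(d[1],d[0])))
# guide corners outer top z=.062
Q=np.array([atz('top',300+u/6.5,200+v/6.5,0.062,C) for u,v in [(183,178),(510,145),(535,375),(212,407)]]);print('guides',Q.round(4),Q.mean(0).round(4),[np.linalg.norm(Q[i]-Q[i-1]).round(4) for i in range(4)])
for z in (.073,.077):
 Q=np.array([atz('top',300+u/6.5,200+v/6.5,z,C) for u,v in [(203,190),(497,165),(517,360),(222,390)]]);print('plate',Q.mean(0).round(4),[np.linalg.norm(Q[i]-Q[i-1]).round(4) for i in range(4)])
K=np.array([atz('top',200+u/6.5,235+v/6.5,0.114,C) for u,v in [(158,116),(185,332)]]);print('key',K.round(4),K.mean(0),np.linalg.norm(K[0]-K[1]))
# triangulate bar ends
s1=[(142,258),(316,142)]
X,e=tri([ray('top',200+172/6.5,235+224/6.5,C),ray('scene',375+229/7,255+200/7,CS)]);print('key tri',X,e)
H=atz('scene',375+213/7,255+310/7,.065,CS);print('holder rim scene',H)
H=atz('top',200+212/6.5,235+222/6.5,.065,C);print('holder top',H)
X,e=tri([ray('top',200+240/6.5,235+490/6.5,C),ray('scene',375+437/7,255+115/7,CS)]);print('small',X,e)
s=np.array([atz('top',200+u/6.5,235+490/6.5,X[2],C) for u in(162,316)]);print(np.linalg.norm(s[0]-s[1]))
```

```text
[[ 0.6118  0.027   0.04  ]
 [ 0.6347 -0.2177  0.04  ]
 [ 0.4706 -0.233   0.04  ]
 [ 0.4462  0.0112  0.04  ]]
mid [ 0.5408 -0.1031  0.04  ] sides [np.float64(0.1663), np.float64(0.2457), np.float64(0.1649), np.float64(0.2454)]
yaw of y axis deg from +y 5.360642249658348
yaw of y axis deg from +y 5.698443381935809
xaxis 5.457007898039095
xaxis 5.320731612508607
guides [[ 0.5847 -0.0378  0.062 ]
 [ 0.5978 -0.1788  0.062 ]
 [ 0.4988 -0.1878  0.062 ]
 [ 0.4865 -0.0492  0.062 ]] [ 0.5419 -0.1134  0.062 ] [np.float64(0.0989), np.float64(0.1416), np.float64(0.0995), np.float64(0.1391)]
plate [ 0.5413 -0.1124  0.073 ] [np.float64(0.0853), np.float64(0.1259), np.float64(0.0835), np.float64(0.126)]
plate [ 0.541  -0.1121  0.077 ] [np.float64(0.0851), np.float64(0.1255), np.float64(0.0833), np.float64(0.1256)]
key [[0.514  0.2414 0.114 ]
 [0.4255 0.23   0.114 ]] [0.46972761 0.23569058 0.114     ] 0.08926785125150451
key tri [0.46856582 0.23842965 0.10347152] [np.float64(0.0013952391416784207), np.float64(0.0013952391416783153)]
holder rim scene [0.47630343 0.24843308 0.065     ]
holder top [0.47047819 0.22811862 0.065     ]
small [0.35548379 0.21650516 0.07198964] [np.float64(0.002321742952458983), np.float64(0.002321742952459004)]
0.06545143269147044
```

Run:
```python
from h import *
C=cam('top');CS=cam('scene')
X,e=tri([ray('top',300+677/6.5,200+213/6.5,C),ray('scene',255+112/3.7,125+50/3.7,CS)]);print(X,e)
n=np.array([.5413,-.1124,0]);ya=np.array([-.095,.9955,0])
pv=n-.085*ya+[0,0,.075]; print(pv, (X-pv)@ya, (X-pv)[2], np.arctan2((X-pv)[2],(X-pv)@ya))
for th in (1.5,1.6,1.7,1.75):
  e=pv+.233*(np.cos(th)*ya+[0,0,np.sin(th)]); print(th,proj('top',e,C)-[300,200],proj('scene',e,CS)-[255,125])
print((np.array([677,213])/6.5),np.array([112,50])/3.7)
```

```text
[ 0.54911846 -0.20514565  0.30378325] [np.float64(0.0002824210116596633), np.float64(0.0002824210116593737)]
[ 0.549375  -0.1970175  0.075    ] -0.008067204353488138 0.22878324755698864 1.6060430655570637
1.5 [93.75760809 33.19334864] [34.94078582 15.7138007 ]
1.6 [103.94941199  32.12052247] [30.20848424 12.3613179 ]
1.7 [113.87212583  31.13922395] [25.65989607  9.90757715]
1.75 [118.68091803  30.68788173] [23.47093001  9.01725578]
[104.15384615  32.76923077] [30.27027027 13.51351351]
```

step_arm(increments=[{"grip": -1,"translation": [0,0,50],"roll": 0.14},{"grip": -1,"translation": [0,0,100],"roll": 0.28},{"grip": -1,"translation": [10,20,150],"roll": 0.42},{"grip": -1,"translation": [30,50,190],"roll": 0.56},{"grip": -1,"translation": [55,90,215],"roll": 0.7},{"grip": -1,"translation": [80,130,220],"roll": 0.84},{"grip": -1,"translation": [105,170,220],"roll": 0.98},{"grip": -1,"translation": [130,210,220],"roll": 1.12}], newtons=40)

```text
t: 1.45
position: [0.3572, -0.399, 0.452]
eef_rot: [0.707, -0.031, 0.031, -0.706]
ft_force: [1.1, 0.8, 0.4]
gripper_width: 0.0001
```

step_arm(increments=[{"grip": -1,"translation": [25,40,0],"roll": 0.05},{"grip": -1,"translation": [50,80,0],"roll": 0.1},{"grip": -1,"translation": [75,121,0],"roll": 0.18},{"grip": -1,"translation": [100,161,0],"roll": 0.18},{"grip": -1,"translation": [125,202,0],"roll": 0.18},{"grip": -1,"translation": [150,242,0],"roll": 0.18},{"grip": -1,"translation": [172,278,0],"roll": 0.18},{"grip": -1,"translation": [183,295,0],"roll": 0.18}])

```text
t: 2.25
position: [0.5414, -0.1009, 0.452]
eef_rot: [0.706, 0.034, -0.033, -0.706]
ft_force: [0.5, -0.1, -0.8]
gripper_width: 0.0005
```

Run:
```python
from h import *
snap('wrist','w1');s=state();print(s['position'],s['t']);C=cam('wrist')
n=np.array([.5413,-.1124,0]);ya=np.array([-.095,.9955,0]);xa=np.array([.9955,.095,0])
for a,b in[(-.0425,-.0635),(.0425,-.0635),(.0425,.0635),(-.0425,.0635)]: print(proj('wrist',n+a*xa+b*ya+[0,0,.075],C))
```

```text
[ 0.54226261 -0.09985101  0.45179808] 2.3
[289.07320518 227.07588124]
[343.56067906 227.01158883]
[345.36593685 143.07930361]
[286.81068883 143.11032016]
```

View pics/w1.png

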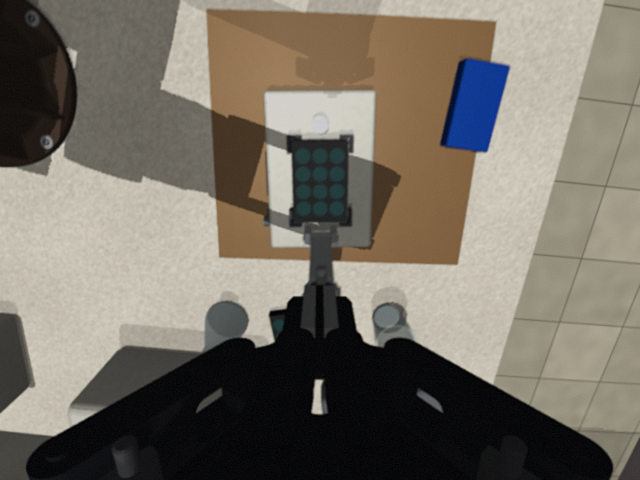

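step_arm(increments=[{"grip": -1,"translation": [0,0,-50],"roll": 0},{"grip": -1,"translation": [0,0,-100],"roll": 0},{"grip": -1,"translation": [0,0,-150],"roll": 0},{"grip": -1,"translation": [0,0,-200],"roll": 0},{"grip": -1,"translation": [0,0,-240],"roll": 0},{"grip": -1,"translation": [0,0,-250],"roll": 0},{"grip": -1,"translation": [0,0,-250],"roll": 0}])

```text
t: 3.0
position: [0.5417, -0.0999, 0.2012]
eef_rot: [-0.706, -0.033, 0.034, 0.707]
ft_force: [-0.5, -0.1, 0.4]
gripper_width: 0.0001
```

Run:
```python
from h import *
snap('wrist','w2');s=state();print(s['position'],s['t'],s['ft_force']);C=cam('wrist')
snap('scene','s2')
n=np.array([.5413,-.1124,0]);ya=np.array([-.095,.9955,0]);xa=np.array([.9955,.095,0])
for a,b in[(-.0425,-.0635),(.0425,-.0635),(.0425,.0635),(-.0425,.0635)]: print(proj('wrist',n+a*xa+b*ya+[0,0,.075],C))
print(proj('wrist',s['position'],C))
```

```text
[ 0.54283397 -0.10009221  0.20283502] 3.05 [-0.28195888  0.6935194  -0.04316549]
[266.13443169 306.56855682]
[362.77139516 306.37001619]
[369.04445939 159.27805054]
[258.39430438 159.3778766 ]
[317.11838711 299.1659853 ]
```

View pics/w2.png

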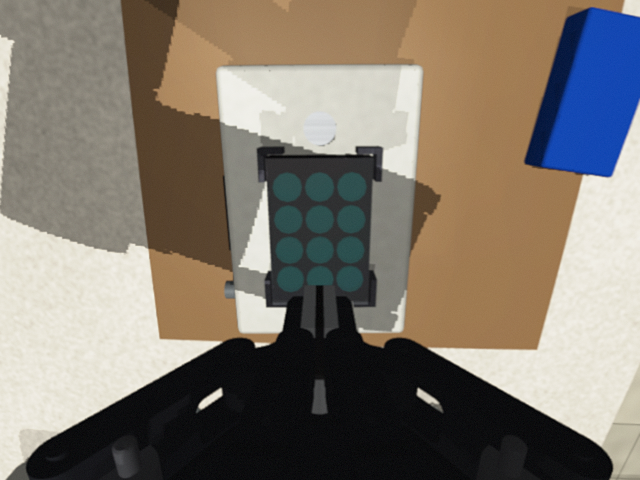

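View pics/s2.png

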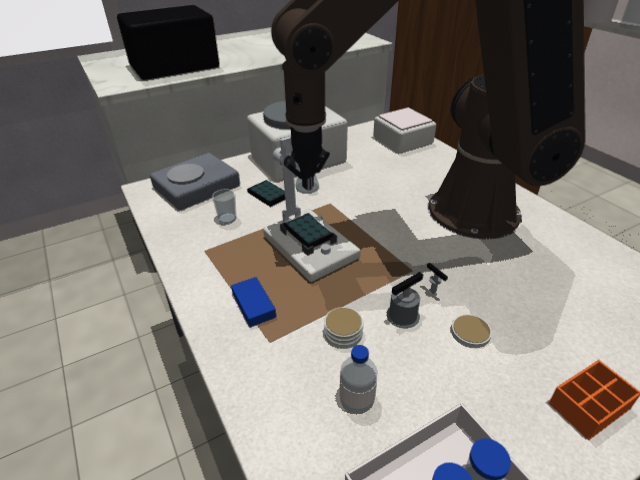

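step_arm(increments=[{"grip": -1,"translation": [-1,-5,-40],"roll": 0},{"grip": -1,"translation": [-1,-10,-80],"roll": 0},{"grip": -1,"translation": [-1,-12,-105],"roll": 0},{"grip": -1,"translation": [-1,-12,-115],"roll": 0},{"grip": -1,"translation": [-1,-12,-117],"roll": 0},{"grip": -1,"translation": [-1,-12,-117],"roll": 0}])

```text
t: 3.7
position: [0.5437, -0.1124, 0.0883]
eef_rot: [0.707, 0.036, -0.031, -0.706]
ft_force: [-0.3, -0.0, 1.2]
gripper_width: 0.0002
```

step_arm(increments=[{"grip": -1,"translation": [0,0,-2],"roll": 0},{"grip": -1,"translation": [0,0,-4],"roll": 0},{"grip": -1,"translation": [0,0,-6],"roll": 0},{"grip": -1,"translation": [0,0,-8],"roll": 0},{"grip": -1,"translation": [0,0,-8],"roll": 0}])

```text
t: 4.2
position: [0.5435, -0.1124, 0.08]
eef_rot: [0.707, 0.036, -0.032, -0.706]
ft_force: [0.4, -0.1, -1.2]
gripper_width: -0.0002
```

step_arm(increments=[{"grip": -1,"translation": [0,0,-2],"roll": 0},{"grip": -1,"translation": [0,0,-4],"roll": 0},{"grip": -1,"translation": [0,0,-4],"roll": 0}])

```text
t: 4.5
position: [0.5433, -0.1123, 0.0757]
eef_rot: [0.706, 0.035, -0.032, -0.706]
ft_force: [0.2, -0.3, 0.1]
gripper_width: -0.0003
```

step_arm(increments=[{"grip": -1,"translation": [0,0,-2],"roll": 0},{"grip": -1,"translation": [0,0,-2],"roll": 0}])

```text
t: 4.7
position: [0.5433, -0.1123, 0.0735]
eef_rot: [0.706, 0.035, -0.032, -0.706]
ft_force: [-1.1, 0.4, -0.1]
gripper_width: -0.0
```

step_arm(increments=[{"grip": -1,"translation": [0,0,-2],"roll": 0},{"grip": -1,"translation": [0,0,-2],"roll": 0}])

```text
t: 4.9
position: [0.5433, -0.1123, 0.0714]
eef_rot: [0.706, 0.035, -0.032, -0.706]
ft_force: [0.0, 0.5, 0.2]
gripper_width: 0.0002
```

step_arm(increments=[{"grip": -1,"translation": [0,0,-2],"roll": 0},{"grip": -1,"translation": [0,0,-2],"roll": 0}])

```text
t: 5.1
position: [0.5433, -0.1123, 0.0693]
eef_rot: [0.706, 0.035, -0.032, -0.706]
ft_force: [-0.1, 0.0, 0.6]
gripper_width: -0.0002
```

Run:
```python
from h import *
a=snap('wrist','w3');b=snap('scene','s3');print(state()['ft_force'],state()['position'])
cv2.imwrite('pics/s3c.png',cv2.resize(b[125:285,255:370,::-1],None,fx=3.7,fy=3.7,interpolation=2))
```

```text
[ 0.32037527 -0.54909408  0.7224243 ] [ 0.54329077 -0.11233192  0.06934753]
```

View pics/w3.png

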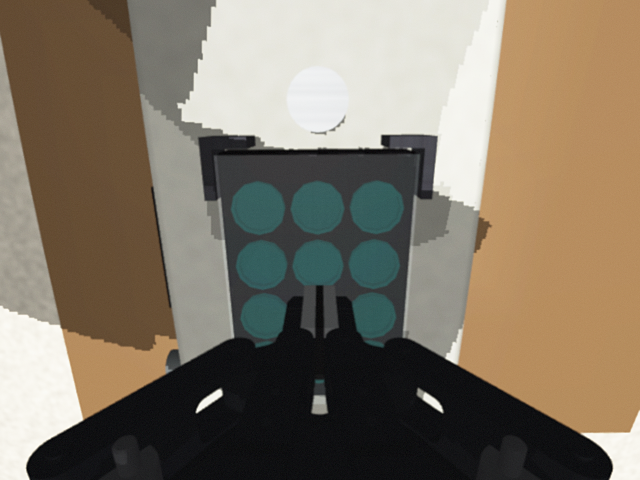

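View pics/s3c.png

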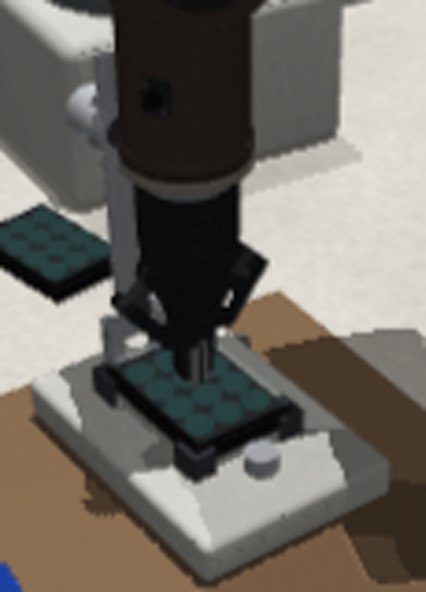

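step_arm(increments=[{"grip": -1,"translation": [0,0,-2],"roll": 0},{"grip": -1,"translation": [0,0,-2],"roll": 0}])

```text
t: 5.4
position: [0.5433, -0.1123, 0.0679]
eef_rot: [0.707, 0.036, -0.032, -0.706]
ft_force: [-3.2, 1.1, 14.2]
gripper_width: -0.0002
```

step_arm(increments=[{"grip": -1,"translation": [0,0,-2],"roll": 0},{"grip": -1,"translation": [0,0,-2],"roll": 0}])

```text
t: 5.6
position: [0.5435, -0.1124, 0.0676]
eef_rot: [0.707, 0.036, -0.031, -0.706]
ft_force: [-10.3, 1.6, 40.9]
gripper_width: -0.0004
```

step_arm(increments=[{"grip": -1,"translation": [0,0,3],"roll": 0},{"grip": -1,"translation": [0,0,20],"roll": 0},{"grip": -1,"translation": [0,0,60],"roll": 0},{"grip": -1,"translation": [0,0,100],"roll": 0},{"grip": -1,"translation": [0,0,133],"roll": 0},{"grip": -1,"translation": [1,12,135],"roll": 0},{"grip": -1,"translation": [1,12,135],"roll": 0}])

```text
t: 6.3
position: [0.5449, -0.0996, 0.2032]
eef_rot: [0.707, 0.037, -0.031, -0.706]
ft_force: [0.1, 0.1, 0.5]
gripper_width: -0.0001
```

Run:
```python
from h import *
a=snap('wrist','w4');b=snap('scene','s4');print(state()['ft_force'],state()['position'])
cv2.imwrite('pics/s4c.png',cv2.resize(b[200:270,255:345,::-1],None,fx=8,fy=8,interpolation=2))
o=cv2.imread('pics/scene0.png')
cv2.imwrite('pics/s0c.png',cv2.resize(o[200:270,255:345],None,fx=8,fy=8,interpolation=2))
```

```text
[ 0.06698407  0.57940316 -0.49270842] [ 0.54389951 -0.10006406  0.20157519]
```

View pics/w4.png

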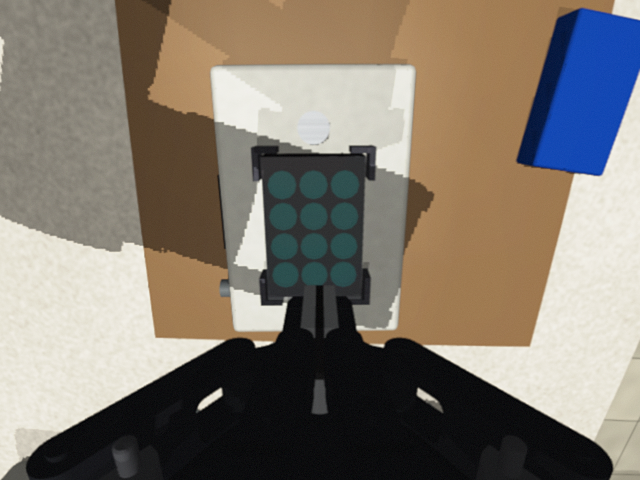

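View pics/s4c.png

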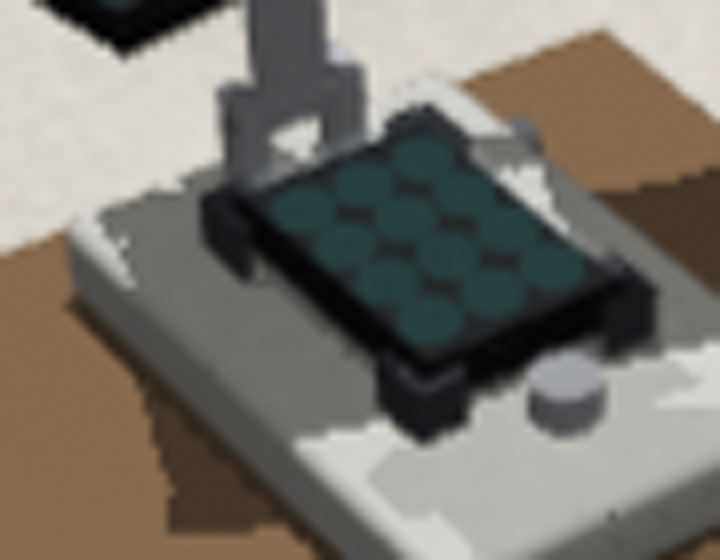

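View pics/s0c.png

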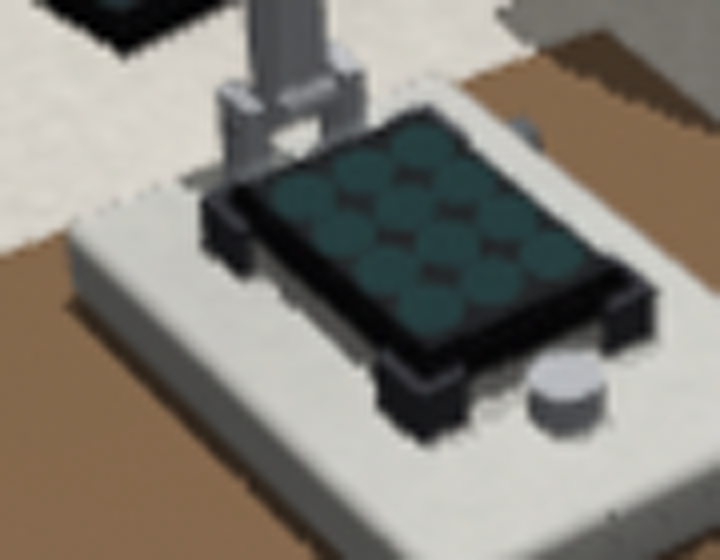

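step_arm(increments=[{"grip": -1,"translation": [0,0,50],"roll": 0},{"grip": -1,"translation": [0,0,100],"roll": 0},{"grip": -1,"translation": [0,0,150],"roll": 0},{"grip": -1,"translation": [0,0,198],"roll": 0},{"grip": -1,"translation": [2,-35,210],"roll": 0},{"grip": -1,"translation": [4,-80,210],"roll": 0},{"grip": -1,"translation": [6,-120,210],"roll": 0},{"grip": -1,"translation": [7,-140,210],"roll": 0}])

```text
t: 7.2
position: [0.5505, -0.2431, 0.4096]
eef_rot: [0.706, 0.034, -0.032, -0.706]
ft_force: [0.1, -0.2, -0.6]
gripper_width: -0.0003
```

step_arm(increments=[{"grip": -1,"translation": [0,0,-10],"roll": 0},{"grip": -1,"translation": [0,0,-40],"roll": 0},{"grip": -1,"translation": [0,0,-70],"roll": 0},{"grip": -1,"translation": [0,0,-70],"roll": 0}])

```text
t: 7.6
position: [0.5483, -0.2411, 0.3346]
eef_rot: [-0.705, -0.032, 0.035, 0.708]
ft_force: [-0.1, 0.7, -0.5]
gripper_width: -0.0
```

Run:
```python
from h import *
a=snap('wrist','w5');b=snap('scene','s5');print(state()['ft_force'],state()['position'],state()['t'])
cv2.imwrite('pics/s5c.png',cv2.resize(b[75:245,230:350,::-1],None,fx=3.5,fy=3.5,interpolation=2))
```

```text
[ 0.13532672 -0.84378919  0.19999478] [ 0.55032465 -0.24225652  0.33922836] 7.7
```

View pics/w5.png

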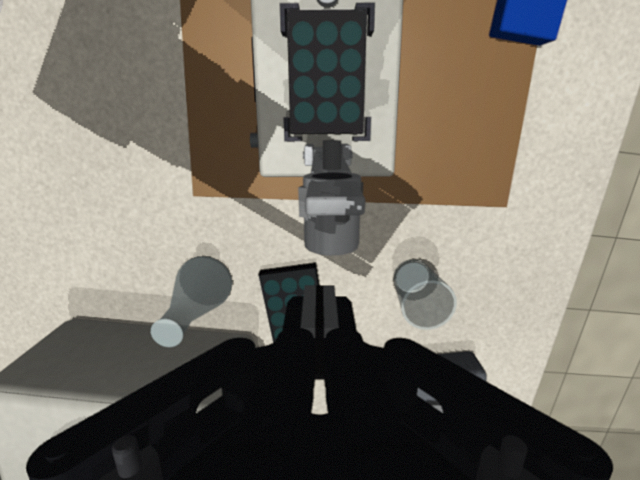

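View pics/s5c.png

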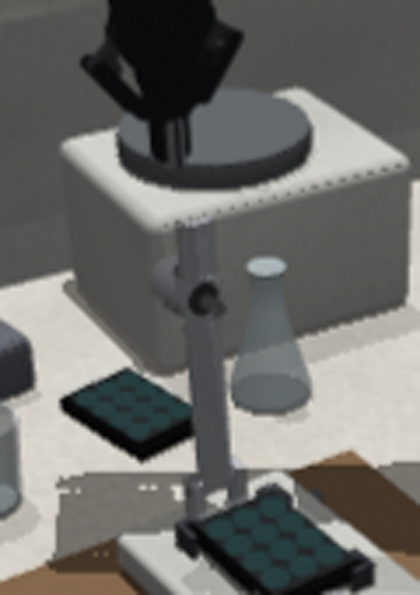

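Run:
```python
from h import *
C=cam('wrist');p=state()['position']
print('tcp',proj('wrist',p,C),proj('wrist',p+[0,0,.02],C))
for P in [(.5494,-.197,.29),(.5494,-.197,.265),(.5413,-.1124,.068),(.5535,-.238,.25)]: print(P,proj('wrist',P,C))
for (u,v,z) in [(327,73,.068),(332,230,.25),(331,205,.30)]: print(atz('wrist',u,v,z,C))
```

```text
tcp [317.09398618 299.16653614] [316.95075073 322.59080554]
(0.5494, -0.197, 0.29) [323.23971737 184.28808971]
(0.5494, -0.197, 0.265) [322.684843   177.74239033]
(0.5413, -0.1124, 0.068) [320.63372454  74.14720134]
(0.5535, -0.238, 0.25) [322.52905053 233.39379464]
[ 0.54813836 -0.11057558  0.068     ]
[ 0.5598635  -0.23489791  0.25      ]
[ 0.55435709 -0.20611674  0.3       ]
```

step_arm(increments=[{"grip": -1,"translation": [5,3,-30],"roll": 0},{"grip": -1,"translation": [5,3,-54],"roll": 0},{"grip": -1,"translation": [5,3,-54],"roll": 0},{"grip": -1,"translation": [5,3,-54],"roll": 0}])

```text
t: 8.1
position: [0.5559, -0.2393, 0.2867]
eef_rot: [-0.706, -0.034, 0.033, 0.707]
ft_force: [-0.2, 0.0, 0.1]
gripper_width: 0.0002
```

Run:
```python
from h import *
a=snap('wrist','w6');b=snap('scene','s6');print(state()['ft_force'],state()['position'],state()['t'])
cv2.imwrite('pics/s6c.png',cv2.resize(b[75:245,230:350,::-1],None,fx=3.5,fy=3.5,interpolation=2))
```

```text
[ 0.58902387 -0.16435171  0.09715079] [ 0.55622035 -0.23961967  0.28734264] 8.2
```

View pics/s6c.png

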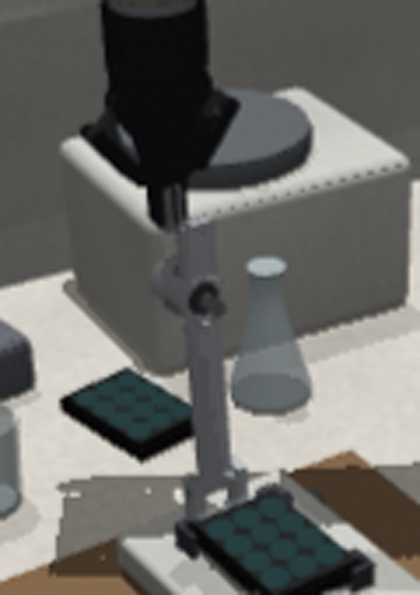

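View pics/w6.png

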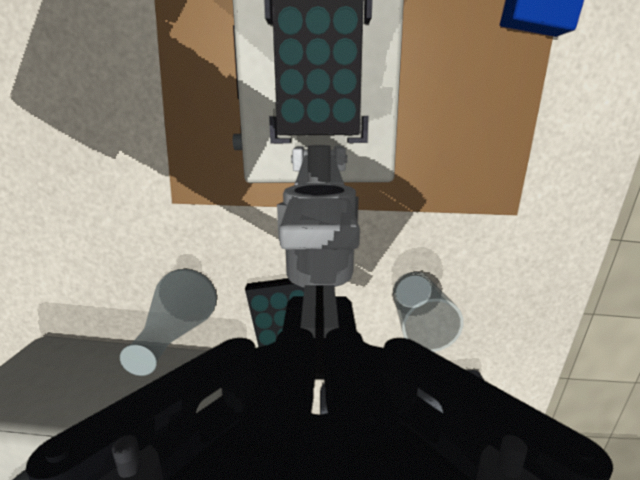

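Run:
```python
from h import *
from rig import state
p=np.array([.5562,-.2396,.2873]);ya=np.array([-.095,.9955])
pv=np.array([.5545,-.197])  # tcp-frame
for i,th in enumerate([1.6,1.5,1.4,1.3,1.2,1.1,1.0,.9,.8,.7,.6,.5,.4,.3,.2,.1,.03]):
    r=.205+.012*(1.6-th)/1.6
    yy=r*np.cos(th)-.005*np.sin(th)-.011; z=.075+r*np.sin(th)+.005*np.cos(th)
    xy=pv+yy*ya; print(th,np.round(1000*(np.r_[xy,z]-p)).astype(int))
```

```text
1.6 [ 0 21 -8]
1.5 [-2 41 -7]
1.4 [-4 62 -8]
1.3 [ -5  82 -11]
1.2 [ -7 102 -17]
1.1 [ -9 121 -24]
1.0 [-11 140 -33]
0.9 [-13 158 -44]
0.8 [-14 174 -57]
0.7 [-16 190 -72]
0.6 [-17 203 -88]
0.5 [ -18  216 -106]
0.4 [ -19  226 -124]
0.3 [ -20  234 -144]
0.2 [ -21  241 -165]
0.1 [ -21  245 -186]
0.03 [ -21  247 -201]
```

step_arm(increments=[{"grip": -1,"translation": [0,10,-5],"roll": 0},{"grip": -1,"translation": [0,21,-6],"roll": 0},{"grip": -1,"translation": [-2,41,-7],"roll": 0},{"grip": -1,"translation": [-4,62,-8],"roll": 0},{"grip": -1,"translation": [-5,82,-11],"roll": 0},{"grip": -1,"translation": [-7,102,-17],"roll": 0},{"grip": -1,"translation": [-9,121,-24],"roll": 0}])

```text
t: 8.9
position: [0.5469, -0.1163, 0.2635]
eef_rot: [0.706, 0.035, -0.032, -0.706]
ft_force: [0.2, -0.6, 0.3]
gripper_width: -0.0001
```

Run:
```python
from h import *
a=snap('wrist','w7');b=snap('scene','s7');print(state()['ft_force'],state()['position'],state()['t'])
cv2.imwrite('pics/s7c.png',cv2.resize(b[75:245,230:350,::-1],None,fx=3.5,fy=3.5,interpolation=2))
```

```text
[-0.4497212  -0.46478469 -0.04683374] [ 0.54610375 -0.11526665  0.26277103] 9.0
```

View pics/s7c.png

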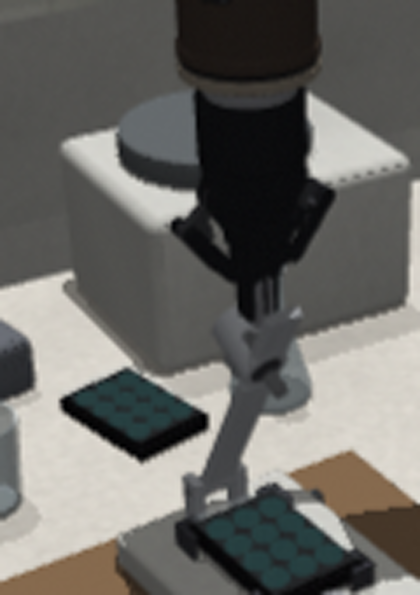

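View pics/w7.png

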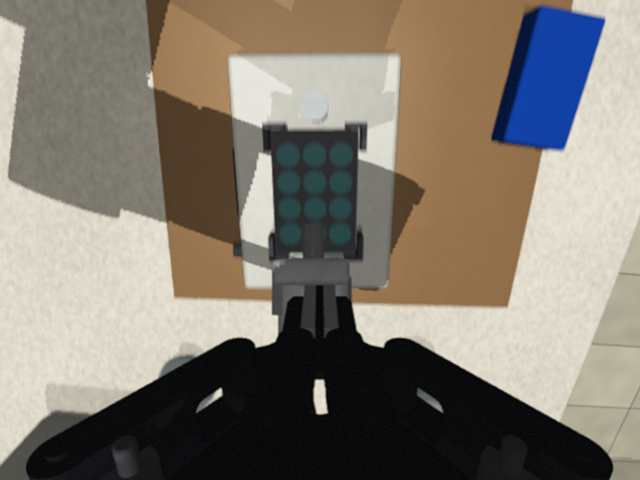

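step_arm(increments=[{"grip": -1,"translation": [-3,16,-10],"roll": 0},{"grip": -1,"translation": [-5,34,-21],"roll": 0},{"grip": -1,"translation": [-7,50,-34],"roll": 0},{"grip": -1,"translation": [-9,66,-49],"roll": 0},{"grip": -1,"translation": [-10,79,-65],"roll": 0},{"grip": -1,"translation": [-11,92,-83],"roll": 0},{"grip": -1,"translation": [-12,102,-101],"roll": 0},{"grip": -1,"translation": [-13,110,-121],"roll": 0}])

```text
t: 9.8
position: [0.5333, -0.0044, 0.1417]
eef_rot: [-0.706, -0.036, 0.034, 0.707]
ft_force: [0.1, -0.9, -0.4]
gripper_width: 0.0001
```

Run:
```python
from h import *
a=snap('wrist','w8');b=snap('scene','s8');print(state()['ft_force'],state()['position'],state()['t'])
cv2.imwrite('pics/s8c.png',cv2.resize(b[115:285,240:370,::-1],None,fx=3.5,fy=3.5,interpolation=2))
```

```text
[-0.24901357 -0.87417687 -0.11103856] [ 0.53149891 -0.00417367  0.14016327] 9.9
```

View pics/s8c.png

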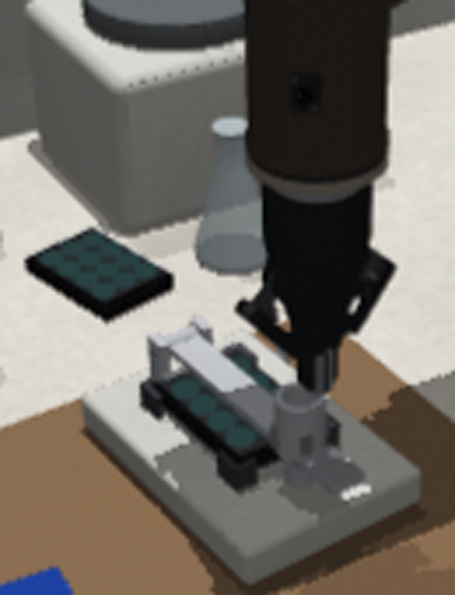

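View pics/w8.png

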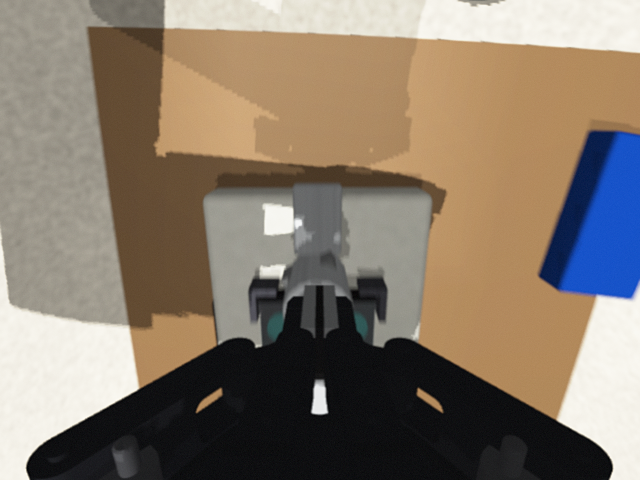

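step_arm(increments=[{"grip": -1,"translation": [0,0,50],"roll": 0},{"grip": -1,"translation": [0,-20,90],"roll": 0},{"grip": -1,"translation": [0,-44,100],"roll": 0},{"grip": -1,"translation": [0,-44,100],"roll": 0},{"grip": -1,"translation": [0,-44,100],"roll": 0}])

```text
t: 10.4
position: [0.5316, -0.0486, 0.2411]
eef_rot: [-0.706, -0.034, 0.034, 0.707]
ft_force: [0.7, -0.3, -0.3]
gripper_width: -0.0002
```

Run:
```python
from h import *
p=state()['position'];C=cam('wrist');a=snap('wrist','w9');b=snap('scene','s9');d=snap('top','t9');print(p,state()['t'])
cv2.imwrite('pics/s9c.png',cv2.resize(b[180:285,260:370,::-1],None,fx=5.5,fy=5.5,interpolation=2))
cv2.imwrite('pics/t9c.png',cv2.resize(d[195:295,290:430,::-1],None,fx=5.5,fy=5.5,interpolation=2))
for z,q in ((.12,'bosstop'),(.096,'mouth')): print(q,proj('wrist',(.5332,-.0278,z),C),proj('top',(.5332,-.0278,z)),proj('scene',(.5332,-.0278,z)))
```

```text
[ 0.53158258 -0.04862098  0.24110938] 10.55
bosstop [322.3892358 200.6885919] [325.02184856 244.729655  ] [324.70723738 227.0308122 ]
mouth [322.09587041 194.73539715] [324.90048409 245.20851373] [324.74731956 234.2586555 ]
```

View pics/w9.png

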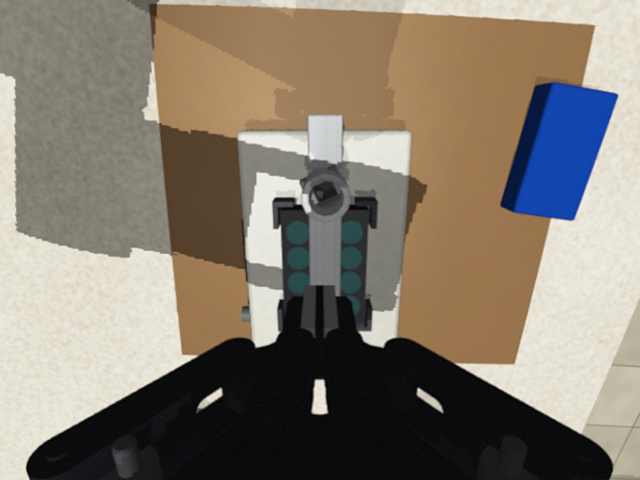

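View pics/s9c.png

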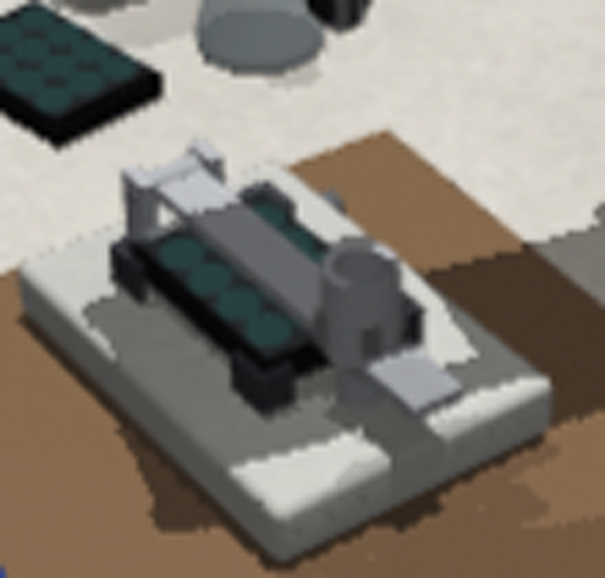

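View pics/t9c.png

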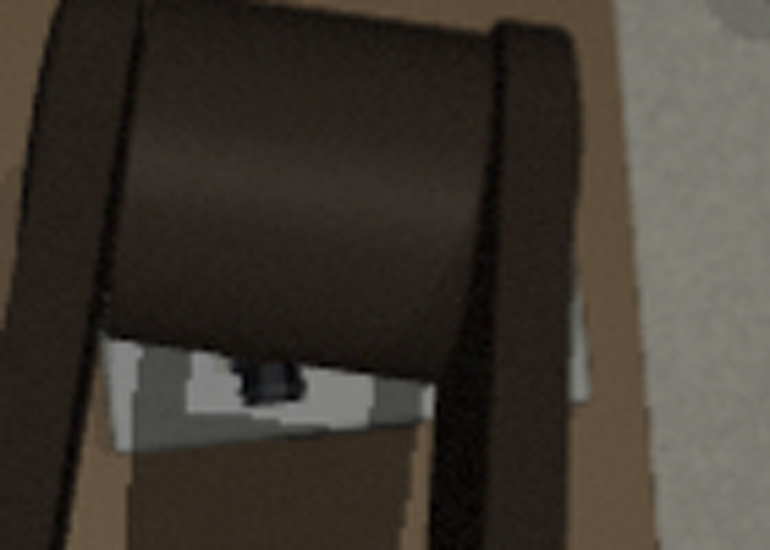

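Run:
```python
import cv2
a=cv2.imread('pics/w9.png')
c=a[160:230,290:360]; cv2.imwrite('pics/w9c.png',cv2.convertScaleAbs(cv2.resize(c,None,fx=8,fy=8,interpolation=2),alpha=1.6))
```

```text
(no output)
```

View pics/w9c.png

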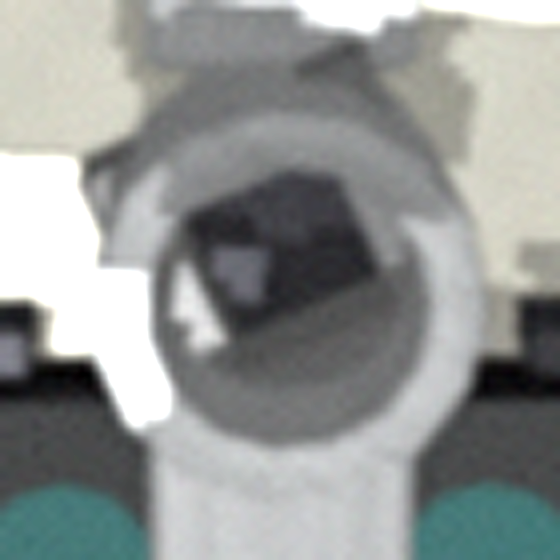

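Run:
```python
from h import *
C=cam('wrist')
Q=np.array([atz('wrist',290+u/8+0,160+v/8,.096,C) for u,v in [(190,212),(335,178),(378,272),(232,332)]])
print(Q.round(4),Q.mean(0)); 
for i in range(4):
    d=Q[(i+1)%4]-Q[i]; print(np.linalg.norm(d),np.degrees(np.arctan2(d[1],d[0])))
print(atz('wrist',290+289/8,160+295/8,.12,C), atz('wrist',290+155/8,160+295/8,.12,C), atz('wrist',290+425/8,160+295/8,.12,C))
print(state()['position'],proj('wrist',state()['position'],C), state()['joint_positions'])
```

```text
[[ 0.5246 -0.0203  0.096 ]
 [ 0.5393 -0.0153  0.096 ]
 [ 0.5448 -0.0247  0.096 ]
 [ 0.5302 -0.0325  0.096 ]] [ 0.53473795 -0.02319904  0.096     ]
0.015448399779168277 18.912165566856967
0.010875762720678899 -59.29695885337745
0.0165636047487748 -151.62798820533507
0.013434850708993456 114.60381738027378
[ 0.53486095 -0.02325947  0.12      ] [ 0.52203918 -0.02452871  0.12      ] [ 0.54787469 -0.02196696  0.12      ]
[ 0.53104544 -0.04769551  0.23975813] [317.11665988 299.2196292 ] [-1.47260031e-01  3.09676365e-01  1.85144141e+00  1.42250989e-03
  9.83454197e-01 -2.46630506e-01]
```

step_arm(increments=[{"grip": -1,"translation": [0,0,30],"roll": 0.14},{"grip": 1,"translation": [-8,40,40],"roll": 0.28},{"grip": 1,"translation": [-16,80,40],"roll": 0.42},{"grip": 1,"translation": [-24,120,40],"roll": 0.56},{"grip": 1,"translation": [-32,160,40],"roll": 0.7},{"grip": 1,"translation": [-40,200,40],"roll": 0.84},{"grip": 1,"translation": [-50,240,40],"roll": 0.98},{"grip": 1,"translation": [-60,270,40],"roll": 1.12}])

```text
t: 11.35
position: [0.4698, 0.2249, 0.2791]
eef_rot: [-0.578, -0.405, 0.408, 0.579]
ft_force: [-0.6, 0.2, -0.0]
gripper_width: 0.0854
```

step_arm(increments=[{"grip": 1,"translation": [-4,10,0],"roll": 0.14},{"grip": 1,"translation": [-4,20,0],"roll": 0.28},{"grip": 1,"translation": [-4,22,0],"roll": 0.42},{"grip": 1,"translation": [-4,22,0],"roll": 0.49},{"grip": 1,"translation": [-4,22,0],"roll": 0.49}])

```text
t: 11.85
position: [0.4651, 0.2474, 0.2785]
eef_rot: [-0.462, -0.534, 0.537, 0.462]
ft_force: [-0.2, 0.5, 0.2]
gripper_width: 0.0855
```

Run:
```python
from h import *
from scipy.spatial.transform import Rotation as Ro
s=state();p=s['position'];C=cam('wrist');a=snap('wrist','w10');print(p,s['t'],s['joint_positions'])
R=Ro.from_quat(s['eef_rot']).as_matrix();print('jaw deg',np.degrees(np.arctan2(R[1,0],R[0,0])),R[:,1])
for P in [(.514,.2414,.116),(.4255,.23,.116),(.4697,.2357,.116),(.4697,.2357,.065)]: print(proj('wrist',P,C))
print(proj('wrist',p,C))
```

```text
[0.46509011 0.24742227 0.27850425] 11.85 [ 0.43286498  0.26169253  1.81484804 -0.0024255   1.07017515 -1.28421926]
jaw deg 98.44912497600006 [-0.00375682 -0.00408005 -0.99998462]
[307.25270123 262.61662214]
[308.17523545 167.52689447]
[307.69570074 217.01431067]
[309.41367192 204.78404695]
[321.74847345 299.54325641]
```

View pics/w10.png

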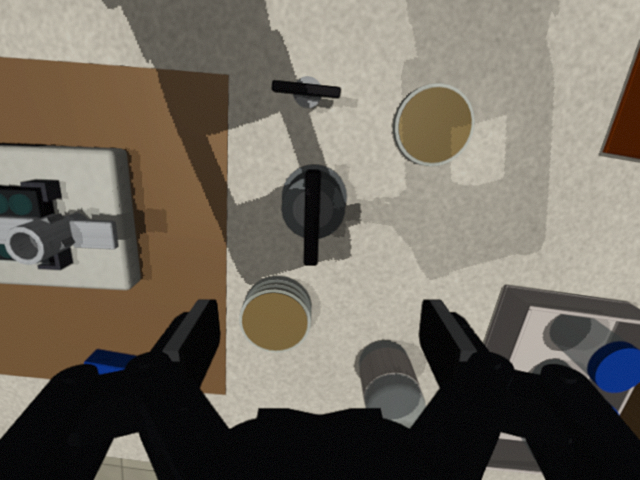

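step_arm(increments=[{"grip": 1,"translation": [2,-4,-40],"roll": -0.01},{"grip": 1,"translation": [5,-7,-80],"roll": -0.02},{"grip": 1,"translation": [5,-7,-120],"roll": -0.02},{"grip": 1,"translation": [5,-7,-130],"roll": -0.02},{"grip": 1,"translation": [5,-7,-130],"roll": -0.02},{"grip": 1,"translation": [5,-7,-130],"roll": -0.02}])

```text
t: 12.5
position: [0.471, 0.2407, 0.1499]
eef_rot: [-0.468, -0.528, 0.531, 0.468]
ft_force: [0.3, -0.3, -0.3]
gripper_width: 0.0851
```

Run:
```python
from h import *
s=state();p=s['position'];C=cam('wrist');a=snap('wrist','w11');snap('scene','s11');print(p,s['t'])
for P in [(.514,.2414,.116),(.4255,.23,.116),(.4697,.2357,.116),(.4697,.2357,.065)]: print(proj('wrist',P,C))
print(proj('wrist',p,C))
```

```text
[0.47096055 0.24068007 0.14990447] 12.5
[313.60853698 336.60795254]
[311.93880832 187.075987  ]
[312.83525056 267.14014357]
[314.3629837  238.41837333]
[321.68145704 299.46294922]
```

View pics/w11.png

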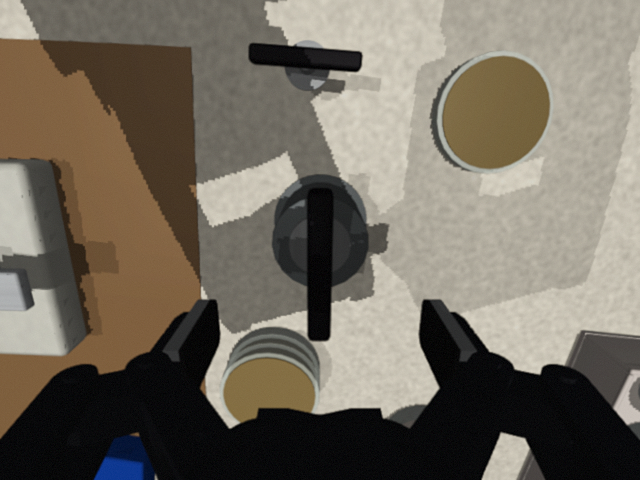

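View pics/s11.png

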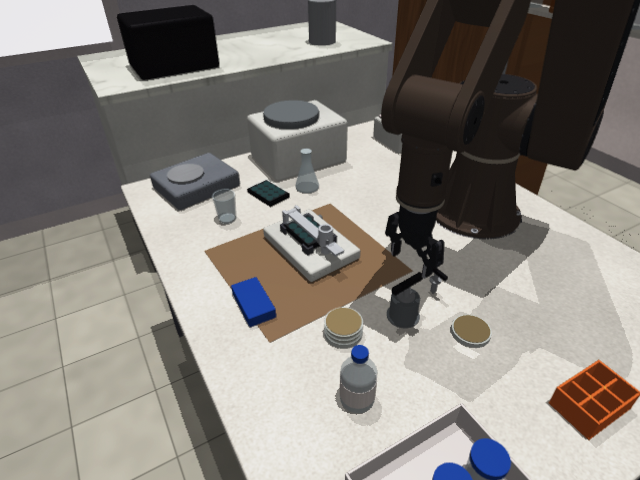

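step_arm(increments=[{"grip": 1,"translation": [0,-1,-30],"roll": 0},{"grip": 1,"translation": [0,-1,-50],"roll": 0},{"grip": 1,"translation": [0,-1,-56],"roll": 0},{"grip": 1,"translation": [0,-1,-56],"roll": 0},{"grip": 0,"translation": [0,-1,-56],"roll": 0}])

```text
t: 13.1
position: [0.472, 0.2402, 0.0956]
eef_rot: [-0.469, -0.529, 0.53, 0.468]
ft_force: [-0.3, -0.5, 0.6]
gripper_width: 0.0732
```

step_arm(increments=[{"grip": -1,"translation": [0,0,0],"roll": 0},{"grip": -1,"translation": [0,0,0],"roll": 0},{"grip": -1,"translation": [0,0,0],"roll": 0},{"grip": -1,"translation": [0,0,0],"roll": 0},{"grip": -1,"translation": [0,0,0],"roll": 0},{"grip": -1,"translation": [0,0,0],"roll": 0}], newtons=60)

```text
t: 13.7
position: [0.4722, 0.2402, 0.096]
eef_rot: [-0.469, -0.53, 0.53, 0.467]
ft_force: [-1.9, -0.7, 7.8]
gripper_width: 0.013
```

Run:
```python
from h import *
s=state();p=s['position'];a=snap('wrist','w12');print(p,s['t'],s['gripper_width'],s['ft_force'],s['torque'])
```

```text
[0.47219782 0.24024085 0.09599521] 13.7 0.013032282576638387 [-1.88403293 -0.70599049  7.78798484] [-0.05588774  0.19836619 -0.0384422 ]
```

View pics/w12.png

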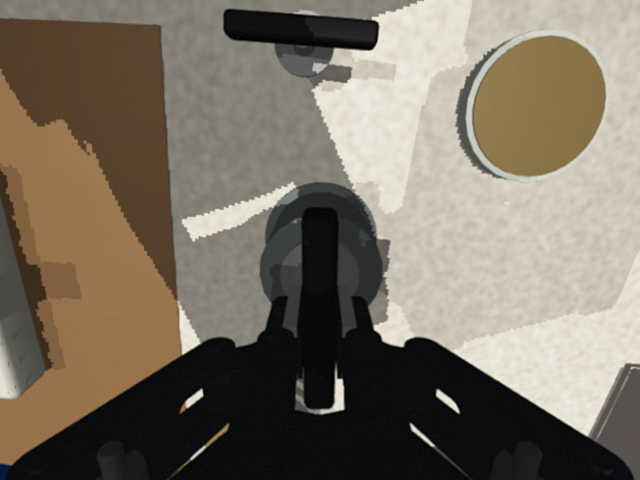

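step_arm(increments=[{"grip": -1,"translation": [0,0,10],"roll": 0},{"grip": -1,"translation": [0,0,40],"roll": 0},{"grip": -1,"translation": [0,0,80],"roll": 0},{"grip": -1,"translation": [0,0,120],"roll": 0},{"grip": -1,"translation": [0,0,160],"roll": 0},{"grip": -1,"translation": [0,0,174],"roll": 0},{"grip": -1,"translation": [0,0,174],"roll": 0}])

```text
t: 14.45
position: [0.4732, 0.2407, 0.2728]
eef_rot: [0.469, 0.531, -0.529, -0.467]
ft_force: [-0.7, -0.1, -2.9]
gripper_width: 0.0127
```

Run:
```python
from h import *
from scipy.spatial.transform import Rotation as Ro
s=state();p=s['position'];a=snap('wrist','w13');b=snap('scene','s13');print(p,s['t'],s['gripper_width'],s['ft_force'],s['torque'])
R=Ro.from_quat(s['eef_rot']).as_matrix();print('jaw deg',np.degrees(np.arctan2(R[1,0],R[0,0])),R[:,1])
cv2.imwrite('pics/s13c.png',cv2.resize(b[180:340,350:480,::-1],None,fx=3.7,fy=3.7,interpolation=2))
```

```text
[0.47321297 0.24072236 0.27284622] 14.45 0.012679782117880248 [-0.65918492 -0.05375402 -2.89858164] [ 0.01508531 -0.0193298   0.01773829]
jaw deg 97.09268418528953 [ 4.94204034e-03 -1.07955944e-04 -9.99987782e-01]
```

View pics/w13.png

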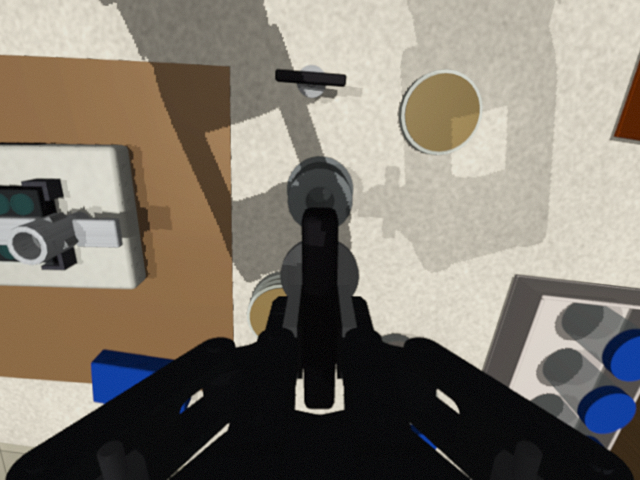

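View pics/s13c.png

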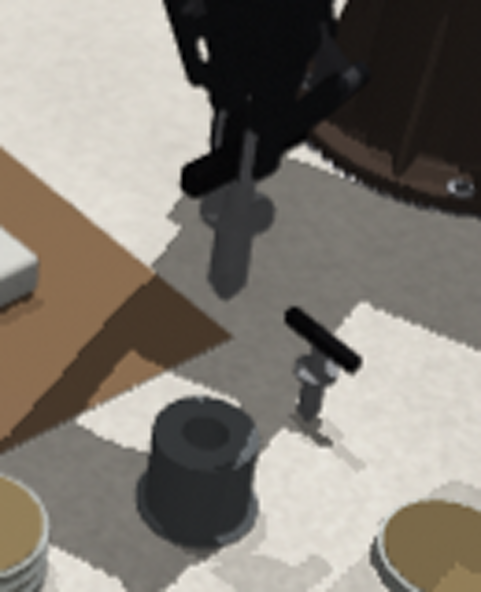

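Run:
```python
from h import *
CS=cam('scene')
for z in (.178,.182): print(atz('scene',350+227/3.7,180+298/3.7,z,CS))
print('holder rim',atz('scene',350+203/3.7,180+432/3.7,.065,CS))
print('boss top',atz('scene',325.4,227.7,.12,CS))
import cv2
b=cv2.imread('pics/s13.png');cv2.imwrite('pics/s13d.png',cv2.resize(b[215:325,380:445],None,fx=8,fy=5.4,interpolation=2))
cv2.imwrite('pics/s13e.png',cv2.convertScaleAbs(cv2.resize(b[210:270,300:350],None,fx=10,fy=10,interpolation=2),alpha=1.3))
a=cv2.imread('pics/s9.png');cv2.imwrite('pics/s9e.png',cv2.convertScaleAbs(cv2.resize(a[210:270,300:350],None,fx=10,fy=10,interpolation=2),alpha=1.3))
```

```text
[0.470495   0.24326254 0.178     ]
[0.47380516 0.24668469 0.182     ]
holder rim [0.47230676 0.24124105 0.065     ]
boss top [ 0.53311697 -0.02432824  0.12      ]
```

View pics/s13e.png

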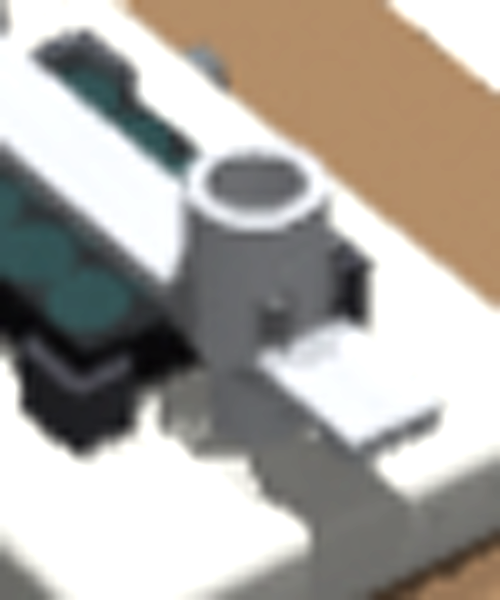

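View pics/s13d.png

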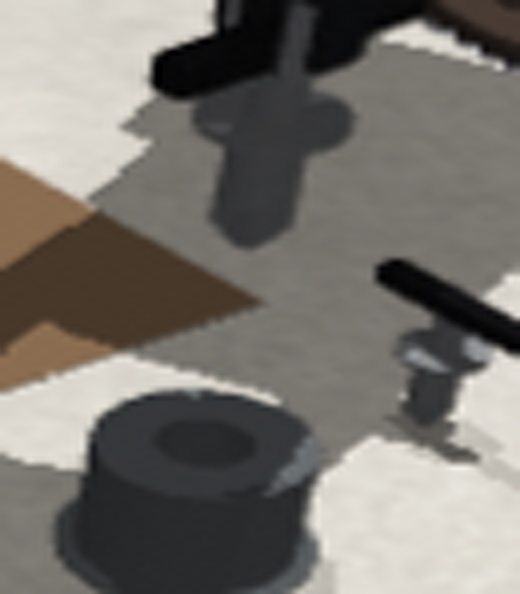

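step_arm(increments=[{"grip": -1,"translation": [7,-30,0],"roll": 0.06},{"grip": -1,"translation": [16,-72,0],"roll": 0.12},{"grip": -1,"translation": [26,-116,0],"roll": 0.18},{"grip": -1,"translation": [36,-160,0],"roll": 0.24},{"grip": -1,"translation": [46,-204,0],"roll": 0.3},{"grip": -1,"translation": [55,-242,0],"roll": 0.32},{"grip": -1,"translation": [60,-265,0],"roll": 0.32},{"grip": -1,"translation": [60,-265,0],"roll": 0.32}])

```text
t: 15.35
position: [0.5314, -0.0277, 0.2679]
eef_rot: [-0.378, -0.596, 0.598, 0.379]
ft_force: [-1.3, -0.2, -1.4]
gripper_width: 0.0126
```

step_arm(increments=[{"grip": -1,"translation": [0,0,-15],"roll": 0},{"grip": -1,"translation": [0,0,-30],"roll": 0},{"grip": -1,"translation": [0,0,-30],"roll": 0}])

```text
t: 15.65
position: [0.5294, -0.0271, 0.235]
eef_rot: [-0.377, -0.595, 0.599, 0.38]
ft_force: [-0.2, -0.3, -2.1]
gripper_width: 0.0129
```

Run:
```python
from h import *
from scipy.spatial.transform import Rotation as Ro
s=state();p=s['position'];a=snap('wrist','w14');b=snap('scene','s14');c=snap('top','t14');print(p,s['t'],s['gripper_width'],s['ft_force'],s['torque'])
R=Ro.from_quat(s['eef_rot']).as_matrix();print('jaw deg',np.degrees(np.arctan2(R[1,0],R[0,0])),R[:,1])
cv2.imwrite('pics/s14c.png',cv2.convertScaleAbs(cv2.resize(b[180:270,290:360,::-1],None,fx=6.5,fy=6.5,interpolation=2),alpha=1.4))
q=np.array([.533,-.0245]);print(proj('scene',[*q,.12]),proj('scene',[*p[:2],p[2]-.093]),proj('wrist',[*p[:2],p[2]-.093]))
```

```text
[ 0.52936169 -0.02705996  0.23500856] 15.65 0.012926158098426043 [-0.16974604 -0.28803744 -2.1406096 ] [0.01275858 0.00227089 0.01333286]
jaw deg 115.25788896842423 [-0.00701456 -0.00136459 -0.99997447]
[325.40544125 227.65280871] [326.08543045 219.95041521] [322.65198323 234.56997846]
```

View pics/w14.png

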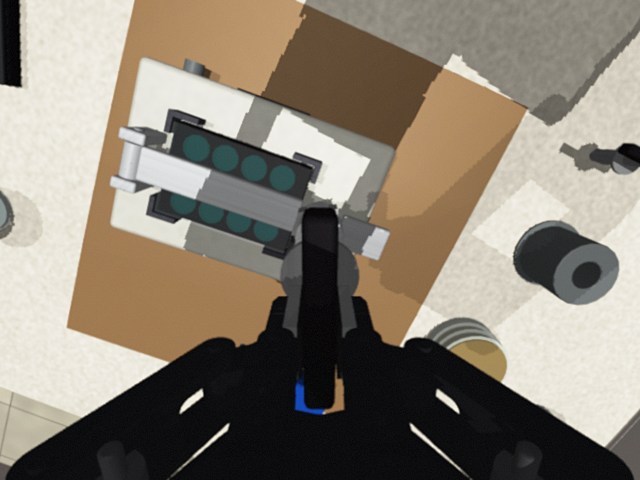

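View pics/s14c.png

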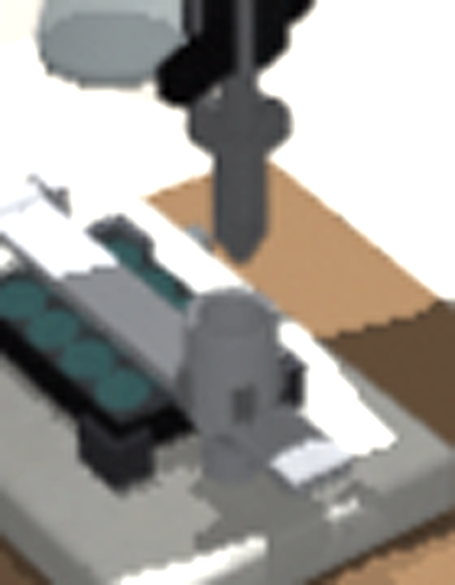

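View pics/t14.png

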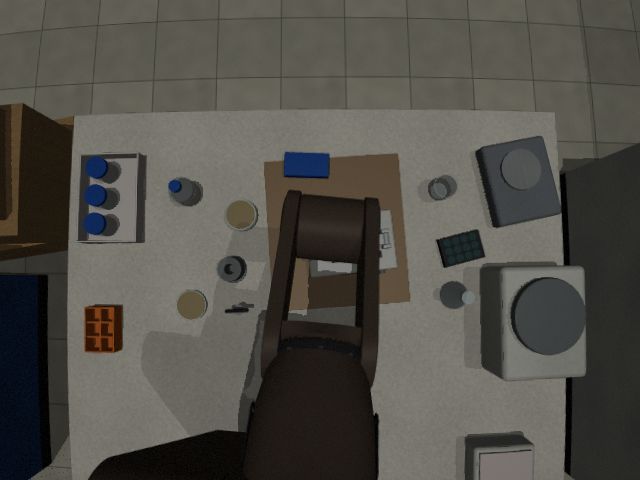

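step_arm(increments=[{"grip": -1,"translation": [4,3,0],"roll": 0},{"grip": -1,"translation": [4,3,-8],"roll": 0},{"grip": -1,"translation": [4,3,-16],"roll": 0},{"grip": -1,"translation": [4,3,-16],"roll": 0},{"grip": -1,"translation": [4,3,-16],"roll": 0}])

```text
t: 16.3
position: [0.535, -0.0242, 0.2215]
eef_rot: [-0.378, -0.596, 0.598, 0.379]
ft_force: [0.1, -0.7, -1.5]
gripper_width: 0.0127
```

Run:
```python
from h import *
s=state();p=s['position'];a=snap('wrist','w15');b=snap('scene','s15');print(p,s['t'],s['ft_force'],s['torque'])
cv2.imwrite('pics/s15c.png',cv2.convertScaleAbs(cv2.resize(b[190:260,290:360,::-1],None,fx=8,fy=8,interpolation=2),alpha=1.4))
print(proj('scene',[*p[:2],p[2]-.093]))
```

```text
[ 0.53500085 -0.02422374  0.22146413] 16.3 [ 0.08910412 -0.66556272 -1.50518597] [-0.00114746  0.08235664  0.02137814]
[324.78666704 225.34473956]
```

View pics/s15c.png

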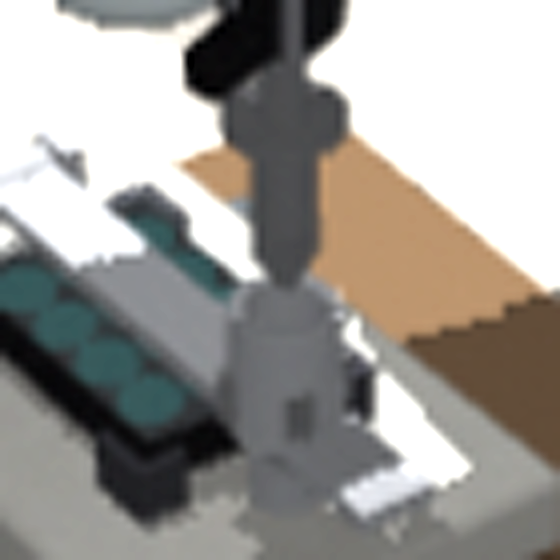

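View pics/w15.png

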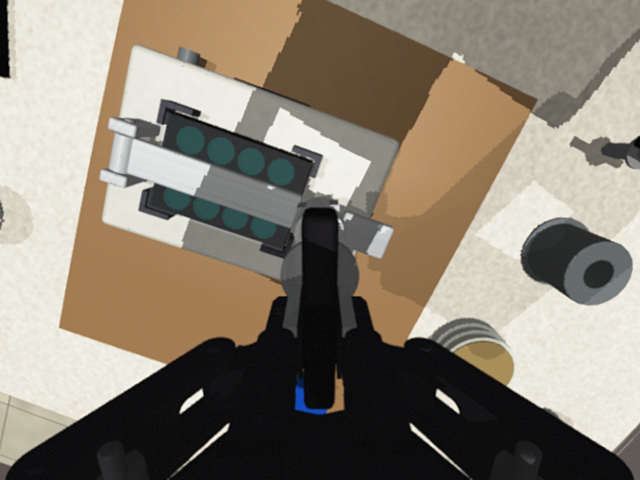

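step_arm(increments=[{"grip": -1,"translation": [0,0,-5],"roll": 0},{"grip": -1,"translation": [0,0,-10],"roll": 0},{"grip": -1,"translation": [0,0,-15],"roll": 0},{"grip": -1,"translation": [0,0,-15],"roll": 0}])

```text
t: 16.8
position: [0.5348, -0.0243, 0.206]
eef_rot: [-0.378, -0.596, 0.599, 0.379]
ft_force: [0.1, 0.6, -2.1]
gripper_width: 0.0126
```

Run:
```python
from h import *
s=state();p=s['position'];b=snap('scene','s16');print(p,s['t'],s['ft_force'],s['torque'])
cv2.imwrite('pics/s16c.png',cv2.convertScaleAbs(cv2.resize(b[190:260,290:360,::-1],None,fx=8,fy=8,interpolation=2),alpha=1.4))
```

```text
[ 0.53479843 -0.02425572  0.20599678] 16.8 [ 0.11276043  0.59340317 -2.13610927] [ 0.00465856 -0.01180441 -0.04047635]
```

View pics/s16c.png

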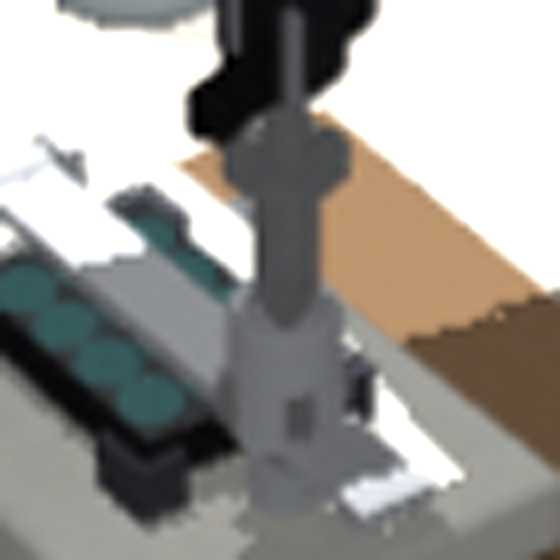

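step_arm(increments=[{"grip": -1,"translation": [0,0,-4],"roll": 0},{"grip": -1,"translation": [0,0,-8],"roll": 0},{"grip": -1,"translation": [0,0,-8],"roll": 0}])

```text
t: 17.15
position: [0.5347, -0.0242, 0.1978]
eef_rot: [-0.378, -0.596, 0.599, 0.379]
ft_force: [0.1, 0.8, -1.2]
gripper_width: 0.0126
```

step_arm(increments=[{"grip": -1,"translation": [0,0,-3],"roll": 0},{"grip": -1,"translation": [0,0,-5],"roll": 0},{"grip": -1,"translation": [0,0,-5],"roll": 0}])

```text
t: 17.45
position: [0.5345, -0.0242, 0.1925]
eef_rot: [-0.377, -0.596, 0.599, 0.38]
ft_force: [-0.5, -0.0, -1.4]
gripper_width: 0.0128
```

Tip is now at about 99 mm; the socket mouth is at 96.

step_arm(increments=[{"grip": -1,"translation": [0,0,-3],"roll": 0},{"grip": -1,"translation": [0,0,-5],"roll": 0},{"grip": -1,"translation": [0,0,-5],"roll": 0}])

```text
t: 17.75
position: [0.5343, -0.0242, 0.1872]
eef_rot: [-0.377, -0.596, 0.599, 0.38]
ft_force: [-0.3, -0.0, -0.7]
gripper_width: 0.0129
```

step_arm(increments=[{"grip": -1,"translation": [0,0,-2],"roll": 0},{"grip": -1,"translation": [0,0,-4],"roll": 0},{"grip": -1,"translation": [0,0,-4],"roll": 0}])

```text
t: 18.05
position: [0.5342, -0.0242, 0.1829]
eef_rot: [-0.377, -0.596, 0.599, 0.38]
ft_force: [-1.0, -0.2, -1.6]
gripper_width: 0.0129
```

step_arm(increments=[{"grip": -1,"translation": [0,0,-2],"roll": 0},{"grip": -1,"translation": [0,0,-4],"roll": 0},{"grip": -1,"translation": [0,0,-4],"roll": 0}])

```text
t: 18.35
position: [0.5344, -0.0242, 0.1787]
eef_rot: [-0.377, -0.596, 0.599, 0.38]
ft_force: [1.9, 0.3, -1.6]
gripper_width: 0.0128
```

step_arm(increments=[{"grip": -1,"translation": [0,0,-2],"roll": 0},{"grip": -1,"translation": [0,0,-2],"roll": 0}])

```text
t: 18.55
position: [0.5345, -0.0241, 0.1765]
eef_rot: [-0.377, -0.596, 0.599, 0.38]
ft_force: [1.9, 0.9, -2.0]
gripper_width: 0.0126
```

step_arm(increments=[{"grip": -1,"translation": [0,0,-2],"roll": 0},{"grip": -1,"translation": [0,0,-4],"roll": 0},{"grip": -1,"translation": [0,0,-4],"roll": 0}])

```text
t: 18.85
position: [0.5344, -0.0242, 0.1722]
eef_rot: [-0.377, -0.596, 0.599, 0.38]
ft_force: [1.3, 1.5, -2.3]
gripper_width: 0.0125
```

step_arm(increments=[{"grip": -1,"translation": [0,0,-2],"roll": 0},{"grip": -1,"translation": [0,0,-2],"roll": 0}])

```text
t: 19.05
position: [0.5345, -0.0241, 0.17]
eef_rot: [-0.377, -0.596, 0.599, 0.38]
ft_force: [2.6, 0.6, -3.4]
gripper_width: 0.0128
```

step_arm(increments=[{"grip": -1,"translation": [0,0,0],"roll": -0.08},{"grip": -1,"translation": [0,0,0],"roll": -0.16},{"grip": -1,"translation": [0,0,0],"roll": -0.24},{"grip": -1,"translation": [0,0,0],"roll": -0.3}], newtons=80)

```text
t: 19.45
position: [0.535, -0.0244, 0.1701]
eef_rot: [-0.463, -0.532, 0.534, 0.465]
ft_force: [3.7, -2.0, -3.2]
gripper_width: 0.0125
```

```bash
cat > st.py <<'E'
from h import *
from scipy.spatial.transform import Rotation as Ro
s=state();R=Ro.from_quat(s['eef_rot']).as_matrix()
print(s['t'],s['position'].round(4),'F',s['ft_force'].round(2),'T',s['torque'].round(3),'jaw',np.degrees(np.arctan2(R[1,0],R[0,0])).round(2),s['joint_positions'][5],'w',s['gripper_width'],R[:,1].round(4))
E
python3 st.py
```

```text
19.45 [ 0.535  -0.0244  0.1701] F [ 3.66 -1.96 -3.25] T [-0.338 -1.081  0.151] jaw 97.92 -1.8097961063704668 w 0.012502428086373541 [-4.3e-03 -4.0e-04 -1.0e+00]
```

step_arm(increments=[{"grip": -1,"translation": [1,-0.5,0],"roll": -0.08},{"grip": -1,"translation": [1,-0.5,0],"roll": -0.16},{"grip": -1,"translation": [1,-0.5,0],"roll": -0.24},{"grip": -1,"translation": [1,-0.5,0],"roll": -0.32},{"grip": -1,"translation": [1,-0.5,0],"roll": -0.4}])

```text
t: 19.95
position: [0.5356, -0.025, 0.1701]
eef_rot: [-0.56, -0.429, 0.431, 0.563]
ft_force: [0.4, -0.6, 0.4]
gripper_width: 0.0122
```

```bash
python3 st.py
```

```text
19.95 [ 0.5356 -0.025   0.1701] F [ 0.45 -0.61  0.4 ] T [-0.307 -0.165  0.217] jaw 74.83 -1.4101481348130604 w 0.012246632827058509 [-0.0048  0.0011 -1.    ]
```

Turned 40° in total so far. Torque is 0.22 N·m, so I'll use smaller steps.

step_arm(increments=[{"grip": -1,"translation": [0,0,0],"roll": -0.08},{"grip": -1,"translation": [0,0,0],"roll": -0.16},{"grip": -1,"translation": [0,0,0],"roll": -0.2}])

```text
t: 20.25
position: [0.5355, -0.0252, 0.1701]
eef_rot: [-0.601, -0.369, 0.372, 0.604]
ft_force: [1.8, -0.8, -1.1]
gripper_width: 0.0122
```

```bash
python3 st.py
```

```text
20.25 [ 0.5355 -0.0252  0.1701] F [ 1.75 -0.85 -1.07] T [-0.379 -0.227  0.192] jaw 63.2 -1.2085768695105343 w 0.012155656572560531 [-0.0048  0.0017 -1.    ]
```

step_arm(increments=[{"grip": -1,"translation": [0,0,0],"roll": -0.05},{"grip": -1,"translation": [0,0,0],"roll": -0.1}])

```text
t: 20.45
position: [0.5353, -0.0254, 0.1701]
eef_rot: [-0.619, -0.338, 0.341, 0.622]
ft_force: [0.7, -0.7, -0.5]
gripper_width: 0.0124
```

```bash
python3 st.py
```

```text
20.45 [ 0.5353 -0.0254  0.1701] F [ 0.74 -0.69 -0.51] T [-0.197 -0.317  0.147] jaw 57.36 -1.1073078349640006 w 0.01235256432869979 [-0.0049  0.0019 -1.    ]
```

step_arm(increments=[{"grip": -1,"translation": [0,0,0],"roll": -0.05},{"grip": -1,"translation": [0,0,0],"roll": -0.08}])

```text
t: 20.65
position: [0.5352, -0.0255, 0.1701]
eef_rot: [-0.632, -0.313, 0.315, 0.635]
ft_force: [0.7, 0.6, -1.3]
gripper_width: 0.0123
```

```bash
python3 st.py
```

```text
20.65 [ 0.5352 -0.0255  0.1701] F [ 0.68  0.59 -1.34] T [-0.195 -0.373  0.192] jaw 52.68 -1.026116546512113 w 0.012308978782070814 [-0.0048  0.0021 -1.    ]
```

step_arm(increments=[{"grip": -1,"translation": [0,0,0],"roll": -0.05},{"grip": -1,"translation": [0,0,0],"roll": -0.08}])

```text
t: 20.85
position: [0.5352, -0.0255, 0.1701]
eef_rot: [-0.644, -0.286, 0.289, 0.647]
ft_force: [0.3, -0.8, -1.2]
gripper_width: 0.0121
```

```bash
python3 st.py
```

```text
20.85 [ 0.5352 -0.0255  0.1701] F [ 0.3  -0.84 -1.18] T [-0.188 -0.323  0.093] jaw 48.01 -0.9451362214309564 w 0.012094434654821145 [-0.0048  0.0024 -1.    ]
```

step_arm(increments=[{"grip": -1,"translation": [0,0,0],"roll": -0.05},{"grip": -1,"translation": [0,0,0],"roll": -0.08}])

```text
t: 21.05
position: [0.5351, -0.0256, 0.1701]
eef_rot: [-0.656, -0.26, 0.262, 0.659]
ft_force: [0.4, -0.1, -0.8]
gripper_width: 0.0122
```

```bash
python3 st.py
```

```text
21.05 [ 0.5351 -0.0256  0.1701] F [ 0.4  -0.14 -0.83] T [-0.262 -0.294  0.435] jaw 43.34 -0.8643347954964112 w 0.0121882964653745 [-0.0047  0.0026 -1.    ]
```

step_arm(increments=[{"grip": -1,"translation": [0,0,0],"roll": -0.005}])

```text
t: 21.15
position: [0.5351, -0.0257, 0.1701]
eef_rot: [-0.656, -0.258, 0.261, 0.659]
ft_force: [1.9, -1.0, -0.8]
gripper_width: 0.012
```

```bash
python3 st.py
```

```text
21.15 [ 0.5351 -0.0257  0.1701] F [ 1.88 -0.99 -0.78] T [-0.102 -0.447  0.324] jaw 43.05 -0.8590840156851153 w 0.01203099369434768 [-0.0047  0.0026 -1.    ]
```

step_arm(increments=[{"grip": -1,"translation": [0,0,0],"roll": 0.05},{"grip": -1,"translation": [0,0,0],"roll": 0.1},{"grip": -1,"translation": [0,0,0],"roll": 0.1}])

```text
t: 21.45
position: [0.5351, -0.0256, 0.1701]
eef_rot: [-0.642, -0.291, 0.294, 0.645]
ft_force: [1.6, -0.6, -1.0]
gripper_width: 0.0123
```

```bash
python3 st.py
```

```text
21.45 [ 0.5351 -0.0256  0.1701] F [ 1.64 -0.62 -1.  ] T [-0.057 -0.474  0.082] jaw 48.87 -0.9599766721851614 w 0.012274542784080987 [-0.0049  0.0021 -1.    ]
```

step_arm(increments=[{"grip": -1,"translation": [0.5,0,0],"roll": 0.04},{"grip": -1,"translation": [0.5,0,0],"roll": 0.04}])

```text
t: 21.65
position: [0.5353, -0.0256, 0.17]
eef_rot: [-0.636, -0.304, 0.307, 0.639]
ft_force: [0.5, -1.0, -1.9]
gripper_width: 0.0121
```

```bash
python3 st.py
```

```text
21.65 [ 0.5353 -0.0256  0.17  ] F [ 0.54 -1.05 -1.9 ] T [-0.024 -0.111 -0.031] jaw 51.15 -0.9993918135674504 w 0.012112263905168421 [-0.0056  0.002  -1.    ]
```

step_arm(increments=[{"grip": -1,"translation": [0,0,2],"roll": 0},{"grip": -1,"translation": [0,0,5],"roll": 0},{"grip": -1,"translation": [0,0,8],"roll": 0}])

```text
t: 21.95
position: [0.5353, -0.0256, 0.1782]
eef_rot: [-0.636, -0.304, 0.307, 0.639]
ft_force: [1.0, -0.5, -1.4]
gripper_width: 0.0124
```

```bash
python3 st.py
```

```text
21.95 [ 0.5353 -0.0256  0.1782] F [ 0.99 -0.46 -1.45] T [-0.056 -0.113 -0.013] jaw 51.11 -0.998653251650018 w 0.012427216987354108 [-0.0058  0.0021 -1.    ]
```

Pulling out freely. Lifting clear.

step_arm(increments=[{"grip": -1,"translation": [0,0,8],"roll": 0},{"grip": -1,"translation": [0,0,18],"roll": 0},{"grip": -1,"translation": [0,0,32],"roll": 0},{"grip": -1,"translation": [0,0,55],"roll": 0},{"grip": -1,"translation": [0,0,85],"roll": 0},{"grip": -1,"translation": [0,0,95],"roll": 0},{"grip": -1,"translation": [0,0,95],"roll": 0}])

```text
t: 22.65
position: [0.5361, -0.0256, 0.275]
eef_rot: [-0.637, -0.304, 0.306, 0.639]
ft_force: [0.1, 1.0, -2.1]
gripper_width: 0.0122
```

```bash
python3 st.py;python3 - <<'E'
from h import *
a=snap('wrist','w17');b=snap('scene','s17')
cv2.imwrite('pics/s17c.png',cv2.convertScaleAbs(cv2.resize(b[170:280,270:370,::-1],None,fx=5.4,fy=5.4,interpolation=2),alpha=1.4))
E
```

```text
22.65 [ 0.5361 -0.0256  0.275 ] F [ 0.14  1.02 -2.06] T [ 0.031 -0.027 -0.041] jaw 51.11 -0.998110311072189 w 0.012234256398617326 [-0.0025  0.0018 -1.    ]
```

View pics/s17c.png

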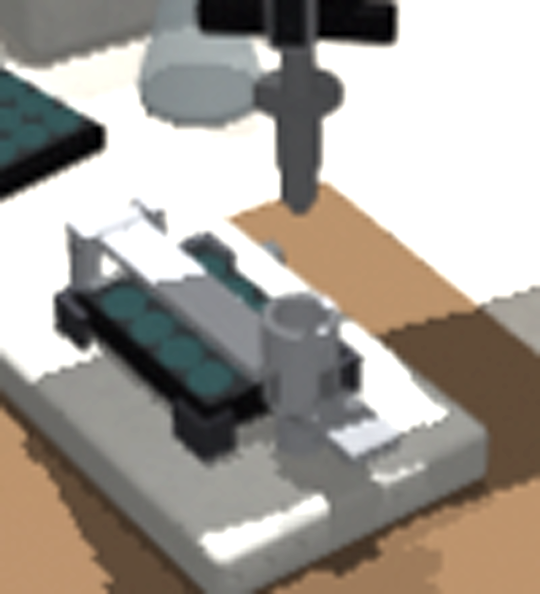

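View pics/w17.png

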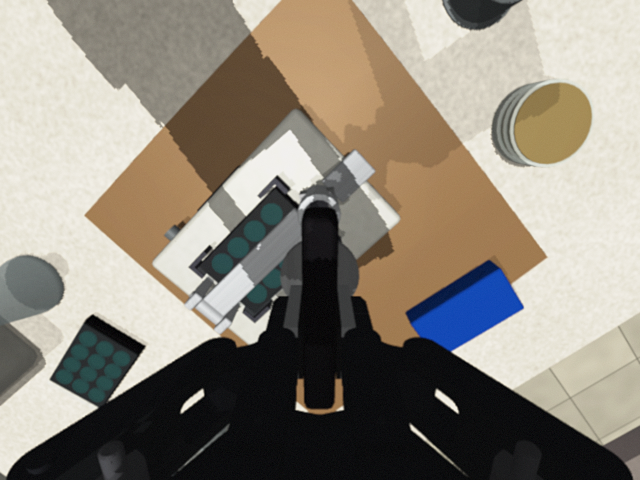

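step_arm(increments=[{"grip": -1,"translation": [-7,30,0],"roll": 0.12},{"grip": -1,"translation": [-17,72,0],"roll": 0.24},{"grip": -1,"translation": [-28,116,0],"roll": 0.36},{"grip": -1,"translation": [-39,160,0],"roll": 0.48},{"grip": -1,"translation": [-50,204,0],"roll": 0.6},{"grip": -1,"translation": [-59,242,0],"roll": 0.72},{"grip": -1,"translation": [-64,266,0],"roll": 0.8},{"grip": -1,"translation": [-64,266,0],"roll": 0.8}])

```text
t: 23.55
position: [0.4693, 0.243, 0.2711]
eef_rot: [-0.466, -0.528, 0.534, 0.469]
ft_force: [1.3, -0.0, -1.8]
gripper_width: 0.0125
```

step_arm(increments=[{"grip": -1,"translation": [0,0,-20],"roll": 0},{"grip": -1,"translation": [0,0,-60],"roll": 0},{"grip": -1,"translation": [0,0,-90],"roll": 0},{"grip": -1,"translation": [0,0,-95],"roll": 0},{"grip": -1,"translation": [0,0,-95],"roll": 0}])

```text
t: 24.05
position: [0.4687, 0.2422, 0.1752]
eef_rot: [-0.466, -0.527, 0.534, 0.469]
ft_force: [-0.2, 0.9, -1.2]
gripper_width: 0.0118
```

```bash
python3 st.py;python3 - <<'E'
from h import *
a=snap('wrist','w18');b=snap('scene','s18')
cv2.imwrite('pics/s18c.png',cv2.convertScaleAbs(cv2.resize(b[230:340,360:450,::-1],None,fx=5.4,fy=5.4,interpolation=2),alpha=1.4))
E
```

```text
24.05 [0.4687 0.2422 0.1752] F [-0.2   0.86 -1.24] T [-0.005  0.036  0.019] jaw 97.22 -1.2776331495964295 w 0.011786183539081254 [-0.0108 -0.0046 -0.9999]
```

View pics/s18c.png

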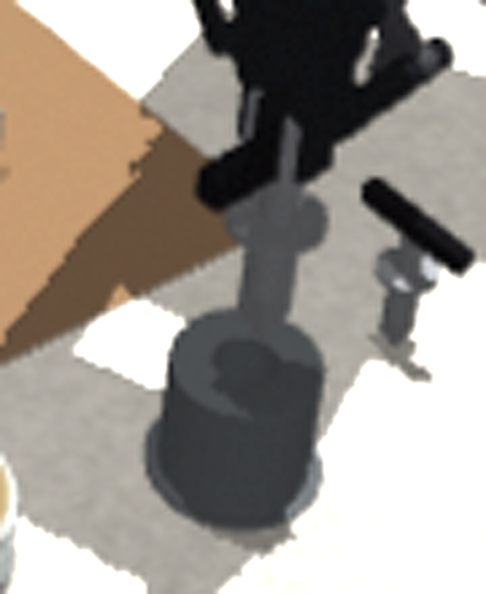

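View pics/w18.png

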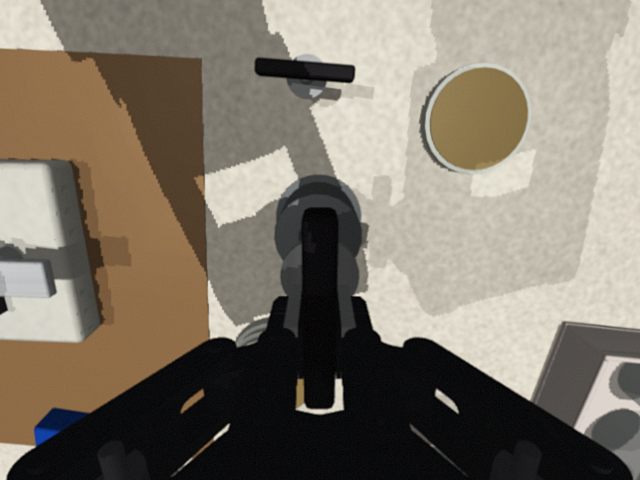

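step_arm(increments=[{"grip": -1,"translation": [3.5,-2,0],"roll": 0},{"grip": -1,"translation": [3.5,-2,-5],"roll": 0},{"grip": -1,"translation": [3.5,-2,-5],"roll": 0}])

```text
t: 24.45
position: [0.4738, 0.2408, 0.1722]
eef_rot: [-0.466, -0.528, 0.533, 0.469]
ft_force: [-0.1, 0.2, -1.1]
gripper_width: 0.0123
```

```bash
python3 st.py;python3 - <<'E'
from h import *
b=snap('scene','s19')
cv2.imwrite('pics/s19c.png',cv2.convertScaleAbs(cv2.resize(b[230:340,360:450,::-1],None,fx=5.4,fy=5.4,interpolation=2),alpha=1.4))
E
```

```text
24.45 [0.4738 0.2408 0.1722] F [-0.14  0.18 -1.07] T [-0.011 -0.019  0.069] jaw 97.22 -1.2838197933607327 w 0.012332662006060494 [-0.0067 -0.0028 -1.    ]
```

View pics/s19c.png

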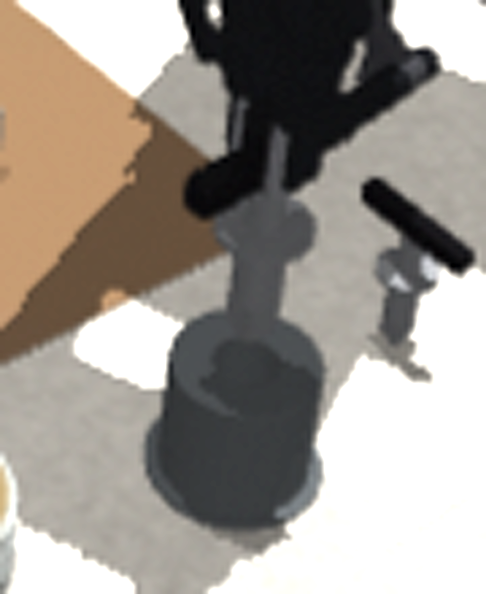

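step_arm(increments=[{"grip": -1,"translation": [-1,-0.5,-8],"roll": 0},{"grip": -1,"translation": [-1,-0.5,-16],"roll": 0},{"grip": -1,"translation": [-1,-0.5,-24],"roll": 0},{"grip": -1,"translation": [-1,-0.5,-28],"roll": 0}])

```text
t: 24.9
position: [0.472, 0.2402, 0.143]
eef_rot: [-0.466, -0.528, 0.533, 0.469]
ft_force: [-0.3, -0.3, -2.0]
gripper_width: 0.0123
```

step_arm(increments=[{"grip": -1,"translation": [0,0,-10],"roll": 0},{"grip": -1,"translation": [0,0,-20],"roll": 0},{"grip": -1,"translation": [0,0,-30],"roll": 0},{"grip": -1,"translation": [0,0,-38],"roll": 0},{"grip": -1,"translation": [0,0,-40],"roll": 0}])

```text
t: 25.4
position: [0.4715, 0.2399, 0.1018]
eef_rot: [-0.466, -0.527, 0.534, 0.469]
ft_force: [-0.1, -0.0, -1.6]
gripper_width: 0.0122
```

```bash
python3 st.py
```

```text
25.4 [0.4715 0.2399 0.1018] F [-0.09 -0.02 -1.55] T [-0.031  0.017  0.053] jaw 97.23 -1.283954741063393 w 0.012220113276093092 [-0.0098 -0.0041 -0.9999]
```

Flange is about 5 mm above the rim.

step_arm(increments=[{"grip": -1,"translation": [0,0,-2],"roll": 0},{"grip": -1,"translation": [0,0,-4],"roll": 0},{"grip": -1,"translation": [0,0,-4],"roll": 0}])

```text
t: 25.7
position: [0.4716, 0.24, 0.0979]
eef_rot: [-0.466, -0.527, 0.534, 0.469]
ft_force: [1.1, -0.2, -1.2]
gripper_width: 0.0123
```

step_arm(increments=[{"grip": -1,"translation": [0,0,-1],"roll": 0},{"grip": -1,"translation": [0,0,-1],"roll": 0}])

```text
t: 25.9
position: [0.4717, 0.24, 0.097]
eef_rot: [-0.466, -0.527, 0.534, 0.469]
ft_force: [0.2, -0.0, -1.3]
gripper_width: 0.0121
```

```bash
python3 st.py
```

```text
25.9 [0.4717 0.24   0.097 ] F [ 0.25 -0.05 -1.35] T [ 0.    -0.008  0.017] jaw 97.23 -1.2839784541667438 w 0.012138435582380881 [-0.0093 -0.0039 -0.9999]
```

step_arm(increments=[{"grip": -1,"translation": [0,0,-1],"roll": 0},{"grip": -1,"translation": [0,0,-1.5],"roll": 0}])

```text
t: 26.1
position: [0.4717, 0.2401, 0.0961]
eef_rot: [-0.466, -0.527, 0.534, 0.469]
ft_force: [-6.0, -1.7, 22.8]
gripper_width: 0.0124
```

```bash
python3 st.py
```

```text
26.1 [0.4717 0.2401 0.0961] F [-5.99 -1.71 22.81] T [-0.37   0.939 -0.008] jaw 97.23 -1.2839441547462396 w 0.012369668624776398 [-0.009  -0.0037 -1.    ]
```

step_arm(increments=[{"grip": -1,"translation": [0,0,0.3],"roll": 0},{"grip": -0.5,"translation": [0,0,0.3],"roll": 0},{"grip": -0.2,"translation": [0,0,0.3],"roll": 0},{"grip": 0.3,"translation": [0,0,0.3],"roll": 0},{"grip": 1,"translation": [0,0,0.3],"roll": 0},{"grip": 1,"translation": [0,0,0.3],"roll": 0},{"grip": 1,"translation": [0,0,0.3],"roll": 0}])

```text
t: 26.8
position: [0.4718, 0.2401, 0.0964]
eef_rot: [-0.466, -0.527, 0.534, 0.469]
ft_force: [0.0, 0.7, 0.7]
gripper_width: 0.0855
```

step_arm(increments=[{"grip": 1,"translation": [0,0,15],"roll": 0},{"grip": 1,"translation": [0,0,50],"roll": 0},{"grip": 1,"translation": [0,0,100],"roll": 0},{"grip": 1,"translation": [0,0,150],"roll": 0},{"grip": 1,"translation": [0,0,200],"roll": 0},{"grip": 1,"translation": [-20,0,240],"roll": 0},{"grip": 1,"translation": [-20,0,240],"roll": 0}])

```text
t: 27.5
position: [0.4523, 0.2409, 0.3419]
eef_rot: [-0.467, -0.53, 0.531, 0.468]
ft_force: [-0.3, 0.1, -0.8]
gripper_width: 0.085
```

```bash
python3 st.py;python3 - <<'E'
from h import *
a=snap('wrist','w20');b=snap('scene','s20');c=snap('top','t20')
cv2.imwrite('pics/s20c.png',cv2.convertScaleAbs(cv2.resize(b[180:340,255:455,::-1],None,fx=3.7,fy=3.7,interpolation=2),alpha=1.3))
cv2.imwrite('pics/t20c.png',cv2.convertScaleAbs(cv2.resize(c[200:330,190:430,::-1],None,fx=3.3,fy=3.3,interpolation=2),alpha=1.6))
E
```

```text
27.5 [0.4523 0.2409 0.3419] F [-0.33  0.12 -0.82] T [-0.018 -0.023 -0.017] jaw 97.24 -1.2676017142090994 w 0.08499346794444691 [-2.1e-03 -3.0e-04 -1.0e+00]
```

View pics/s20c.png

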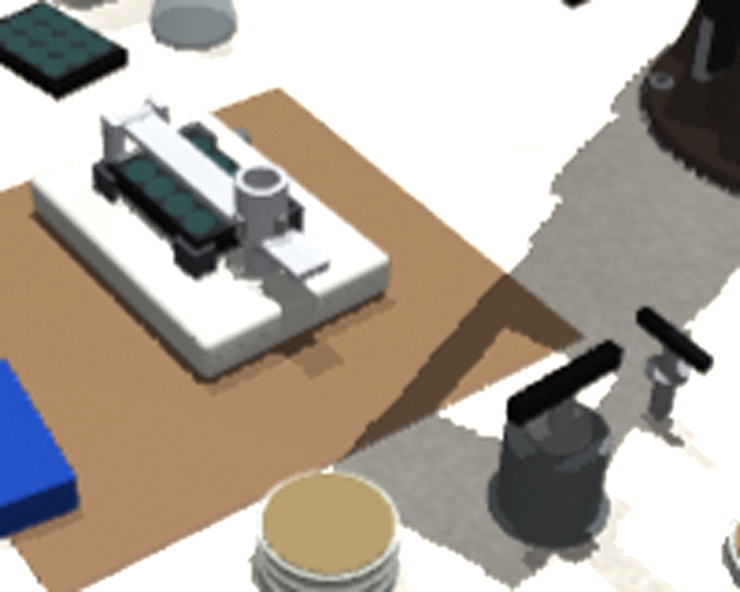

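View pics/w20.png

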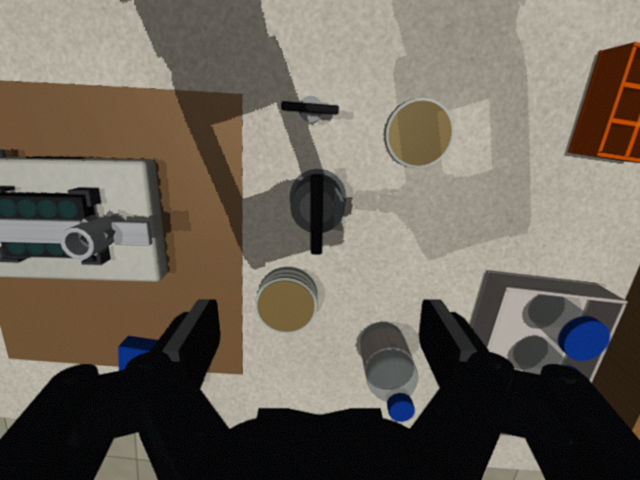

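View pics/t20c.png

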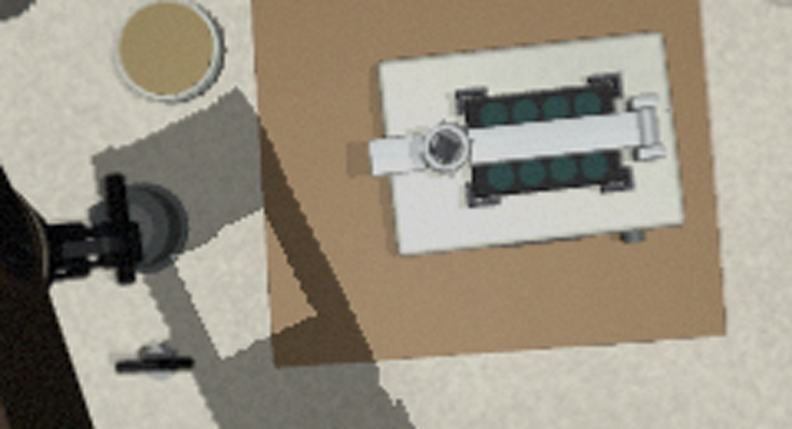

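```bash
python3 -c "
from rig import hand_in,state
print(hand_in(), state()['t'])"
```

```text
the job is handed in; nothing more can be done
the job is handed in; nothing more can be done
```

I did the job in the order asked and handed it in at about 27.7 s. One step went outside the given limits: the plate press reached about 41 N, when 12 to 20 N was the stated safe range.

- **Plate:** I pressed it with the shut fingers until it hit a hard stop with the fingertips at 67.6 mm, against 68 mm for fully home. The clamp was still open. I made two steps without reading the force between them, which caused the overshoot. I saw no harm to the plate afterwards. I also felt no clear 5 to 8 N slide on the way down. The scene pictures show the plate about 5 mm lower, and the gap under it is gone.
- **Clamp:** I swung it down by the tab and it fell shut by itself over the last part. The boss then sat within 1 pixel of where a shut clamp should put it.
- **Key:** I chose the larger key, with a bar of about 89 mm against 65 mm for the look-alike. It dropped straight into the socket.
- **Screw:** I turned the key about 72° clockwise, some of it play. Torque rose from about 0.16 N·m while turning to 0.44 and then 0.32 N·m at the stop. I eased back within the play until the torque read about zero. The bolt itself was not visible, so tightness rests on those two torque readings.
- **Return:** The key is back in its holder and stands upright in the last pictures. At seating, the gripper was at the same height as when it picked the key up, and the push onto the rim peaked at 23 N.

In the last pictures the clamp is shut, the gripper is open and clear of everything, and the things left on the bench look undisturbed. The cameras disagreed by a few millimetres on positions, so I fine-tuned the grasp and the fits in close-up views.

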